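# Check in a log card and hold a spring clip open over it

### The job

Take the scanner off its mat, hold it in front of the tall card with its window pointed squarely at the middle of the bar label on the robot's side of the card, about a hand's width (80 mm) away, keep it steady there for a good second, and lay it back flat on its mat. Then squeeze the handles of the spring clip so its jaws open wide, lift it off its parking rail, and lower it over the middle of the tall card's top edge so that one jaw is on each side, touching neither the card nor its edge: finish like that, still squeezing and holding the clip gaping around the card edge, ready for a sheet to be slipped in. Leave the other things on the desk where they are.

Things in the scene. Friction and masses are not known exactly. Their poses are not given: they have to be found in the camera images.
- scanner: Hand scanner, a grey block lying flat on the mat: 150 long (x) x 34 wide (y) x 36 high (z), with a black nose 42 wide over the foremost 30 mm. Origin: centre of its underside. x points forward, out of the window. 100 to 200 g.
- scanner_center (a point): Centre of the scanner, half-way up (18 mm above its underside), same axes; grip it here across its 34 mm width.
- scanner_window (a point): Middle of the scanner's window, on the front face of the nose, 75 mm ahead (+x) of scanner_center; x points out along the beam.
- mat_top (a point): Middle of the top of the fixed black rubber mat on which the scanner lies; the mat is 190 (x) x 75 (y) x 4 thick. Mat and rail may be on either side of the desk.
- tall_card: The tall card: a stiff upright white card 100 wide (y) x 4 thick (x), fixed in a steel base 66 x 112 x 18; its top edge is 200 above the table. Origin: under the base's centre. -x is the face turned to the robot, z up. The other card stand is lower; the two stands may be either way round.
- card_top (a point): Middle of the tall card's top edge; x across the card's thickness (away from the robot), y along the edge, z up.
- label (a point): Middle of the paper label with black bars on the tall card's robot-side face (-x), 140 above the table, mid-width; label 60 wide (y) x 40 high, axes as the card's. The same label is printed on the back, but that one is not to be scanned.
- short_card: A lower card in a like stand: 110 wide, top edge 115 above the table, no bar label. Not part of the job; fixed. Origin under its base.
- rail: Fixed parking rail: an upright aluminium plate 4 thick (x) x 90 long (y), top edge 75 above the table, on a base 80 x 100 x 12. Origin: under the base's centre.
- clip: Spring clip parked on the rail: 106 tall, 36 wide (y). Two black flat handles stand up, two steel jaws hang down either side of the rail, and the pivot barrel (12 thick) between them rests on the rail's top edge. Origin on the pivot; x is the direction across which the handles are squeezed (square to the rail plate), y along the pivot, z up to the handles. Squeezing the handles together opens the jaws. Total 110 g.
- clip_grip (a point): Between the middles of the two handles, 42 above the clip's pivot: grip here, closing along x. Handles are 30 wide (y) and reach from 20 to 60 above the pivot; at rest their outsides lean outwards, 38 apart here and 45 at the top; squeezed fully, they stand parallel, 22 apart. It takes about 6 N on each handle to start and about 11 N to open fully; grip with 15 N or more.
- clip_a (a joint): Turn of the clip's -x half, rad: about 0 clamped on the rail, -0.045 shut on nothing, 0.2 fully open against its stop.
- clip_b (a joint): The same for the clip's +x half.
- clip_a_tip (a point): Inner lower edge of the clip's -x jaw, 46 below the pivot. Fully open, the two jaw tips are 22 apart, with a clear space between the jaws up to 6 below the pivot.
- clip_b_tip (a point): The same for the +x jaw.
- handset: Bystander, to be left alone: two-way radio lying flat, 58 x 120 x 34, with a stub aerial. Origin under its centre.
- mug: Bystander, to be left alone: white mug, 90 tall. Origin under its centre.
- tape: Bystander, to be left alone: roll of grey tape lying flat, 90 across, 24 thick. Origin under its centre.
- stapler: Bystander, to be left alone: stapler, 40 x 120 x 44. Origin under its centre.
- pad_of_forms: Bystander, to be left alone: pad of paper forms, 100 x 140 x 12. Origin under its centre.
- marker: Bystander, to be left alone: marker pen lying on the pad of forms, 130 long, 12 thick. Origin under its centre.
- desk_mic: Bystander, to be left alone: desk microphone on a 75 x 100 base, 110 tall. Origin under its centre.
There are look-alikes about, which are no part of the job. Leave any pink look-alike of the clip alone.

How it is judged:
By the outcome, as a careful person would: the job done as asked, in the order asked, and still so for the second after the job is handed in, while the arm keeps its last pose, push and grip.
It also fails if it takes over 72 s, if anything falls off the work surface, if the arm or the gripper's body presses on something with over 40 N, if the wrist force passes 120 N, or if a joint passes its speed limit or range.

### The arm

A 7-joint arm with a two-finger parallel gripper is mounted at the origin on the work surface. World frame = base frame: x ahead of the robot, y to its left, z up, the work surface at z = 0. Lengths are in m, angles in rad, forces in N, time in s.
With the tool pointing down it reaches from about 0.4 to 0.85 m from the base axis. Payload 4.5 kg.
Tool frame: the origin (TCP) lies at the very end of the fingers, on their centre line; the grasp point (between the pads) lies 19 mm behind it (ctrl.grasp_offset is the distance from the TCP to the grasp point, in m); x points along the fingers, y is the direction in which the jaws open and shut, and the axes are right-handed (so a half turn about x gives the same grasp; the last joint's range is limited). The gripper opens to 88 mm and grips with 3 to 60 N. Pads are 18 mm wide; open, the fingers measure 123 mm over their backs; the gripper's body (75 mm by 187 mm) begins 45 mm behind the grasp point.
Start: joints at [1.271, 0.689, -0.195, 1.565, 0.157, 0.902, -0.215], TCP at [0.205, -0.591, 0.201] pointing down, gripper open.
Joint ranges: [-3.01, 3.01], [-0.46, 2.08], [-1.47, 1.51], [0.13, 2.56], [-1, 4.14], [0.04, 2.09], [-2.66, 2.66]. Speed limits (rad/s): [2.57, 2.57, 3.14, 3.14, 3.14, 3.14, 3.14].

### API

Orientations are given as a rotation vector (axis times angle).
In Python, from bench import ctrl, optics gives the robot as it stands.
- The arm moves only by the tool arm_command, never from a script. Its argument "series" is a list of rows, each an object with "offset": the shift along the tool's x, y, z in cm, a list of three; "yaw": the turn about the tool's x in degrees. A call has 1 to 20 rows; each row shifts and turns the commanded pose from where the row before left it, along the tool's axes as they then stand; what a row does not reach is not made up. A row lasts 1/12 s, in which the tool goes at most 41.7 mm and 7.16 degrees, less where a joint would pass 70% of its speed; a pose out of reach is approached as far as the arm can. A call is refused whole if a number of a shift passes 4.17 or a number of a turn 7.16, either way. A call with a gripper value outside its range is refused whole. "claw" is the opening, from 0 (shut) to 1 (fully open), set as the call begins (left out, the last holds). The fingers move at their own pace and stop on an object; the grip force is fixed at half the most. Time passes only in rows, so rows that do not move let the fingers close. It gives the time, the measured TCP pose, the force and the opening at its end, in the units of the state.
- ctrl.get_obs(): the state, without advancing time (a new reading comes with each control period).
- optics.grab_frame(name): name is "scene" or "side" or "wrist"; returns the picture (400x640x3 uint8, red, green, blue); there is no depth.
- optics.calibration(name): a dict with "fx", "fy", "cx", "cy" (pixels), "k1" (the pictures are not rectified: a ray, as slopes to the right and down, at radius r is drawn at 1 + k1 r^2 times it, then the intrinsics apply), "camera_from_world" (4x4, takes a point from world to camera coordinates). Camera axes: x right, y down, z forward; pixel columns grow to the right and rows downward; lengths in m; the calibration is good to about 2 mm. A picture is of the moment at which its call begins: read the wrist's pose just before it. calibration takes no time and is no camera call; for the wrist camera it gives the pose at the moment of the call.
- ctrl.sign_off(): hands the job in, once; it reports no verdict.
The state is a dict: "t": time; "joint_pos": joint angles; "qvel": joint speeds; "joint_efforts": joint torques, N m; "tool_pos": TCP position; "tcp_rot": TCP orientation; "contact_force": force on the tool from outside, world axes, zero at the start; "moment": the same for the moment, N m; "width": finger opening in m.
Only numpy, scipy, OpenCV 4.12 (cv2) and the standard library are available. Lean on these libraries where they do the work, as an engineer would, in place of code of your own. Each camera call takes 0.05 s, during which the arm holds its last target.

## Working session

There is one attempt and no reset: what is moved stays moved. The work goes in short steps, Python scripts to look and compute and a tool call to move; the robot and the scene stay as the last step left them, time stands still between calls to the robot, and variables do not carry over. Pictures are saved under pics/ and viewed, and the job is handed in when it is done.

Besides the shell and the picture viewer there is one more tool, called after "Request:" as name(argument=value, ...) on one line, values as JSON. arm_command: Moves the arm, as the interface text tells. Its arguments: {"type":"object","properties":{"series":{"type":"array","items":{"type":"object","properties":{"offset":{"type":"array","items":{"type":"number"}},"yaw":{"type":"number"}}}},"claw":{"type":"number"}},"required":["series"]}

```bash
mkdir -p pics; ls; python3 - <<'E'
from bench import ctrl, optics
import cv2
o=ctrl.get_obs()
for k in o: print(k,o[k])
print(ctrl.grasp_offset)
for n in ["scene","side","wrist"]:
    im=optics.grab_frame(n); cv2.imwrite(f"pics/{n}0.png",im[:,:,::-1]); print(n,optics.calibration(n))
E
```

```text
pics
t 0.0
joint_pos [ 1.27077545  0.68999881 -0.19448222  1.56630477  0.15730076  0.90250858
 -0.21511578]
qvel [ 7.60512869e-05  5.50442802e-04  5.42275668e-05 -8.63999119e-05
  3.53506323e-04 -1.73685785e-03 -3.58664263e-04]
joint_efforts [ 1.66017999e-04 -5.27568305e+01 -1.26660537e+00 -1.53429508e+01
 -5.25419740e-02  6.42418177e-03  1.45852537e-04]
tool_pos [ 0.20449055 -0.58987303  0.1999105 ]
tcp_rot [ 2.04073378  0.34577442 -2.04167079]
contact_force [ 0.33261956  0.09572923 -0.0119869 ]
moment [ 0.04603904 -0.00537939  0.00644163]
width 0.08826497168175299
0.0187
scene {'fx': 514.3982459136437, 'fy': 514.3982459136437, 'cx': 321.4522248047727, 'cy': 198.3133016905943, 'k1': -0.14553916998545474, 'camera_from_world': array([[-2.57530860e-01,  9.66269955e-01,  4.79043992e-04,
         1.63655690e-01],
       [ 8.11122525e-01,  2.16450247e-01, -5.43350292e-01,
        -4.02345198e-01],
       [-5.25126752e-01, -1.39540905e-01, -8.39505944e-01,
         1.82141599e+00],
       [ 0.00000000e+00,  0.00000000e+00,  0.00000000e+00,
         1.00000000e+00]])}
side {'fx': 422.924136
[... 181 characters left out ...]
, -0.61235965],
       [-0.10783298, -0.64386701, -0.75750071,  0.15086606],
       [ 0.1269601 ,  0.74678641, -0.65283321,  1.09269159],
       [ 0.        ,  0.        ,  0.        ,  1.        ]])}
wrist {'fx': 356.9434384924564, 'fy': 356.9434384924564, 'cx': 325.78052812485623, 'cy': 196.06345974727117, 'k1': 0.004251064420837646, 'camera_from_world': array([[ 3.26775095e-01, -9.45102090e-01, -2.75504258e-04,
        -6.24882777e-01],
       [-9.06460876e-01, -3.13497124e-01,  2.82927964e-01,
        -3.79766987e-02],
       [-2.67482180e-01, -9.22040785e-02, -9.59141122e-01,
         3.88879422e-01],
       [ 0.00000000e+00,  0.00000000e+00,  0.00000000e+00,
         1.00000000e+00]])}
```

View pics/scene0.png

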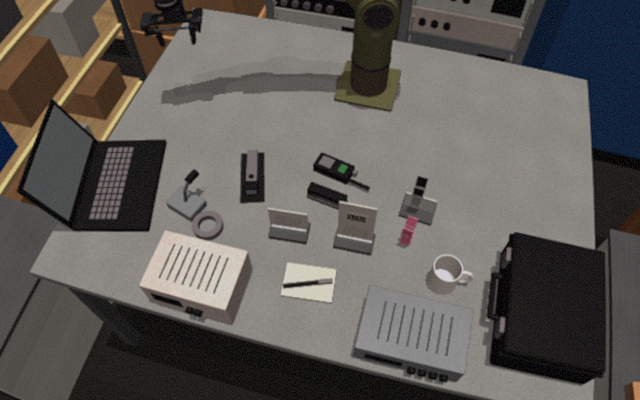

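View pics/side0.png

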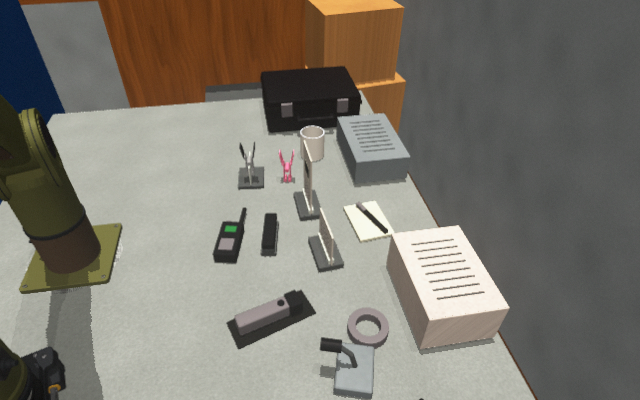

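View pics/wrist0.png

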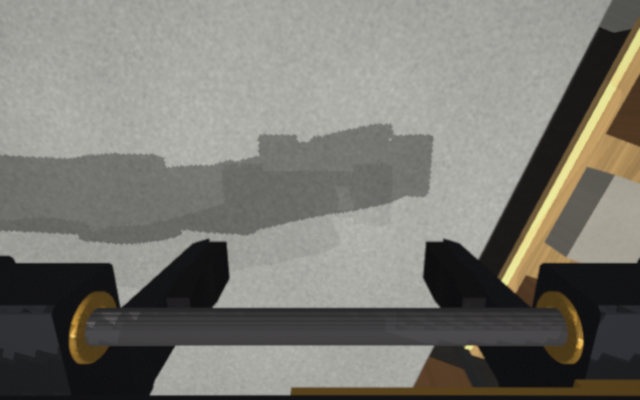

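```bash
cat > h.py <<'E'
import numpy as np, cv2
from bench import ctrl, optics
from scipy.spatial.transform import Rotation as R
def ray(c,u,v):
    x=(u-c['cx'])/c['fx']; y=(v-c['cy'])/c['fy']
    xd=np.array([x,y]); p=xd.copy()
    for _ in range(20): p=xd/(1+c['k1']*(p@p))
    T=c['camera_from_world']; Rm=T[:3,:3]
    o=-Rm.T@T[:3,3]; d=Rm.T@np.array([p[0],p[1],1.]); return o,d/np.linalg.norm(d)
def plane(c,u,v,z):
    o,d=ray(c,u,v); return o+d*(z-o[2])/d[2]
def tri(c1,p1,c2,p2):
    o1,d1=ray(c1,*p1);o2,d2=ray(c2,*p2)
    s=np.linalg.lstsq(np.c_[d1,-d2],o2-o1,rcond=None)[0]
    a=o1+s[0]*d1;b=o2+s[1]*d2
    return (a+b)/2,np.linalg.norm(a-b)
def proj(c,P):
    T=c['camera_from_world'];q=T[:3,:3]@np.asarray(P,float)+T[:3,3];x=q[:2]/q[2]
    x=x*(1+c['k1']*(x@x));return np.array([c['fx']*x[0]+c['cx'],c['fy']*x[1]+c['cy']])
def crop(im,u0,v0,w,h,s,name):
    cv2.imwrite(name,cv2.resize(im[v0:v0+h,u0:u0+w,::-1],None,fx=s,fy=s,interpolation=cv2.INTER_CUBIC))
E
python3 - <<'E'
from h import *
a=cv2.imread('pics/scene0.png')[:,:,::-1];b=cv2.imread('pics/side0.png')[:,:,::-1]
crop(a,225,135,130,100,6,'pics/c1.png')
crop(a,325,170,130,100,6,'pics/c2.png')
crop(b,215,270,130,100,6,'pics/c3.png')
crop(b,225,130,130,100,6,'pics/c4.png')
E
```

```text
(no output)
```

View pics/c1.png

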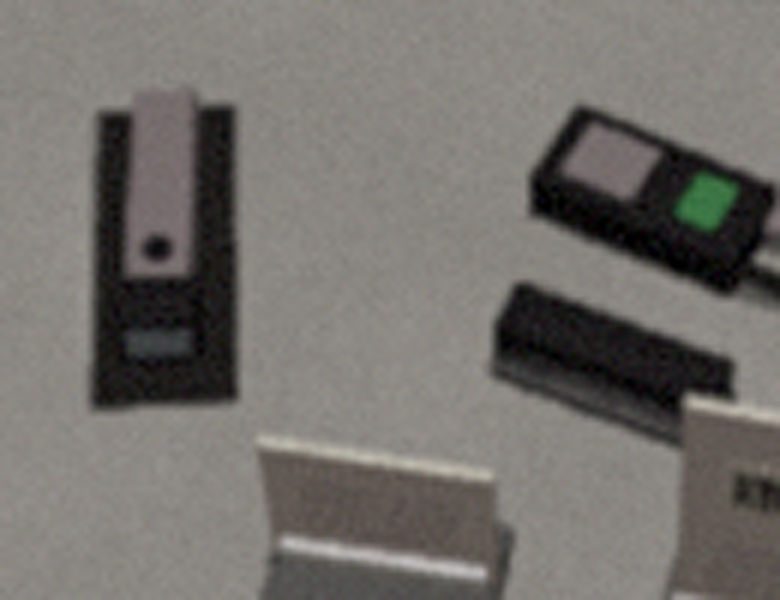

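View pics/c2.png

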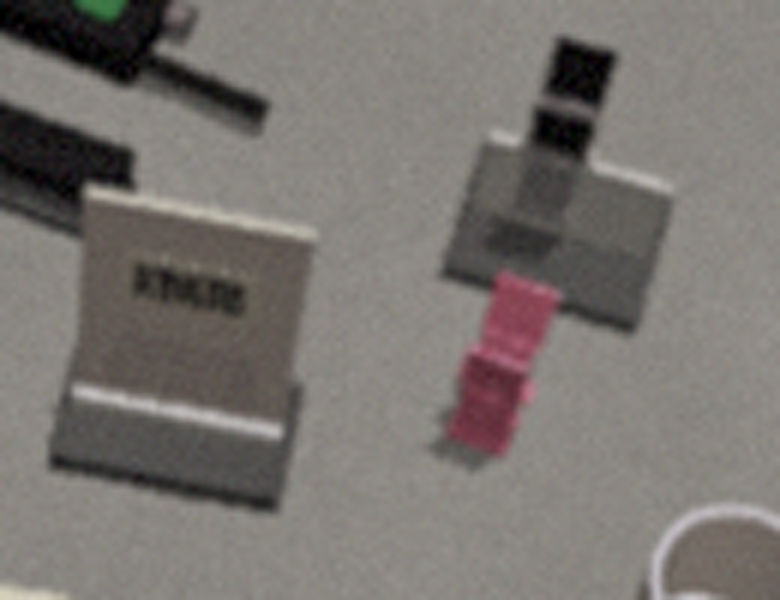

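View pics/c3.png

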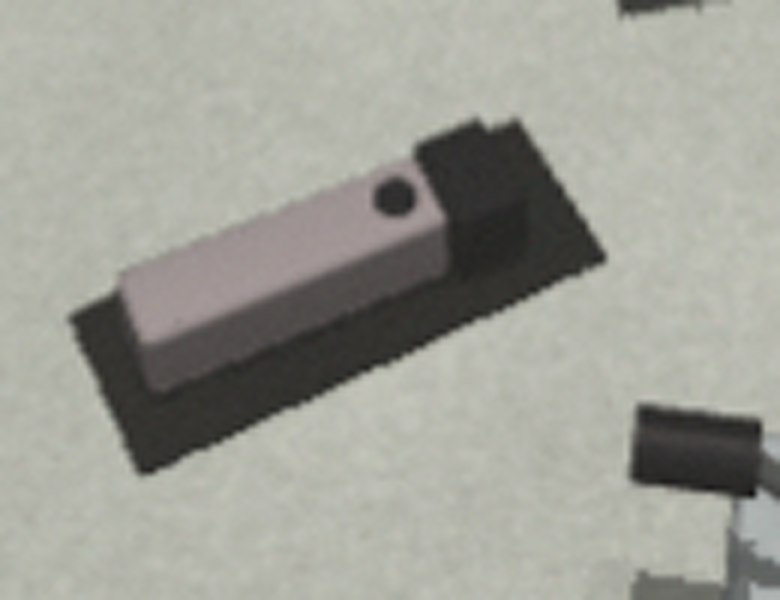

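View pics/c4.png

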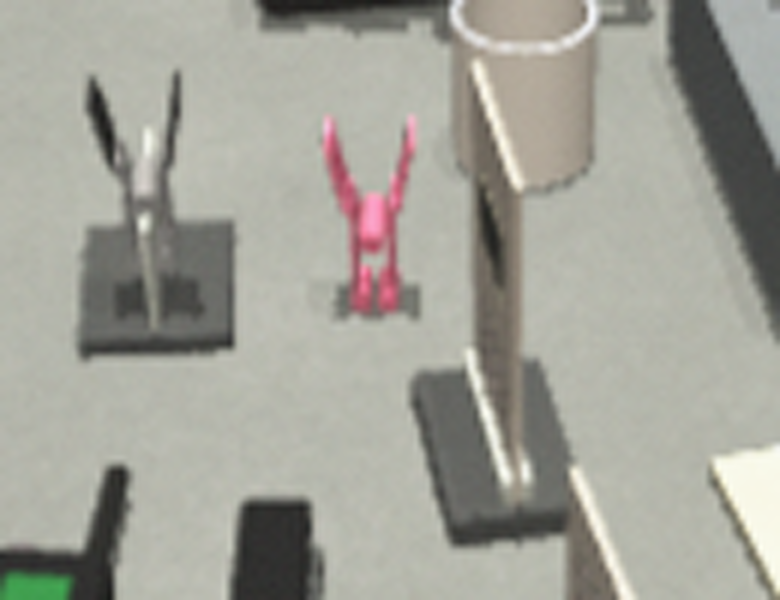

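```bash
python3 - <<'E'
from h import *
np.set_printoptions(precision=4,suppress=True)
s=optics.calibration('scene');d=optics.calibration('side')
f=lambda p,o:(p[0]/6+o[0]-.4,p[1]/6+o[1]-.4)
c1=(225,135);c2=(325,170);c3=(215,270);c4=(225,130)
print("scanner scene");[print(plane(s,*f(p,c1),.04)) for p in [(135,90),(195,90),(193,275),(125,275)]]
print("scanner side");[print(plane(d,*f(p,c3),.04)) for p in [(120,275),(145,345),(445,215),(412,160)]]
print("mat scene");[print(plane(s,*f(p,c1),.004)) for p in [(100,113),(235,105),(237,400),(93,408)]]
print("mat side");[print(plane(d,*f(p,c3),.004)) for p in [(70,318),(145,475),(605,260),(520,118)]]
print("card top scene");[print(plane(s,*f(p,c2),.2)) for p in [(85,190),(316,237)]]
print("card top side");[print(plane(d,*f(p,c4),.2)) for p in [(477,65),(518,188)]]
print("card foot");[print(plane(s,*f(p,c2),.018)) for p in [(75,390),(280,430)]]
print("rail top");[print(plane(s,*f(p,c2),.075)) for p in [(490,135),(673,190)]]
print("clip handle tops"); print(tri(s,f((590,45),c2),d,f((90,75),c4)),tri(s,f((555,108),c2),d,f((178,75),c4)))
E
```

```text
scanner scene
[ 0.4141 -0.3013  0.04  ]
[ 0.4061 -0.2706  0.04  ]
[ 0.5185 -0.2332  0.04  ]
[ 0.5274 -0.2664  0.04  ]
scanner side
[ 0.4099 -0.2731  0.04  ]
[ 0.4176 -0.3035  0.04  ]
[ 0.5289 -0.267   0.04  ]
[ 0.5198 -0.2406  0.04  ]
mat scene
[ 0.408 -0.328  0.004]
[ 0.3843 -0.2593  0.004 ]
[ 0.5627 -0.1986  0.004 ]
[ 0.586  -0.2674  0.004 ]
mat side
[ 0.3876 -0.2638  0.004 ]
[ 0.4125 -0.3323  0.004 ]
[ 0.5882 -0.2718  0.004 ]
[ 0.5665 -0.2011  0.004 ]
card top scene
[0.6277 0.0437 0.2   ]
[0.6254 0.144  0.2   ]
card top side
[0.6289 0.1401 0.2   ]
[0.6312 0.0433 0.2   ]
card foot
[0.6246 0.0435 0.018 ]
[0.6207 0.1428 0.018 ]
rail top
[0.4682 0.2095 0.075 ]
[0.4766 0.3003 0.075 ]
clip handle tops
(array([0.4544, 0.2451, 0.1455]), np.float64(0.0013513690571314763)) (array([0.4963, 0.2344, 0.1482]), np.float64(0.00027768841983506244))
```

```bash
cat >> h.py <<'E'
def plan(P,yaw_deg):
    """yaw_deg = wanted world heading of tool y (deg, mod 180)"""
    o=ctrl.get_obs();M=R.from_rotvec(o['tcp_rot']).as_matrix()
    h=np.degrees(np.arctan2(M[1,1],M[0,1]))
    dy=(h-yaw_deg+90)%180-90   # turn about tool x (down): + lowers heading
    d=M.T@(np.array(P)-o['tool_pos'])*100
    print('t',round(o['t'],2),'tcp',o['tool_pos'].round(4),'heading y',h.round(2),'tilt x',M[:,0].round(4),'q7',o['joint_pos'][6].round(2),'w',round(o['width'],4),'F',o['contact_force'].round(1))
    print('tool shift cm',d.round(2),'turn deg',round(dy,2))
E
python3 - <<'E'
from h import *
plan([.482,-.265,.12],107.5)
E
```

```text
t 0.15 tcp [ 0.2046 -0.59    0.2001] heading y -70.87 tilt x [-6.0e-04  1.3e-03 -1.0e+00] q7 -0.22 w 0.0879 F [ 0.1  0.  -0.4]
tool shift cm [  8.04 -21.6  -36.86] turn deg 1.63
```

Request:
arm_command(series=[{"offset":[0,-1.54,-2.63],"yaw":0.12},{"offset":[0,-1.54,-2.63],"yaw":0.12},{"offset":[0,-1.54,-2.63],"yaw":0.12},{"offset":[0,-1.54,-2.63],"yaw":0.12},{"offset":[0,-1.54,-2.63],"yaw":0.12},{"offset":[0,-1.54,-2.63],"yaw":0.12},{"offset":[0,-1.54,-2.63],"yaw":0.12},{"offset":[0,-1.54,-2.63],"yaw":0.12},{"offset":[0,-1.54,-2.63],"yaw":0.12},{"offset":[0,-1.54,-2.63],"yaw":0.12},{"offset":[0,-1.54,-2.63],"yaw":0.12},{"offset":[0,-1.54,-2.63],"yaw":0.12},{"offset":[0,-1.54,-2.63],"yaw":0.12},{"offset":[0,-1.54,-2.63],"yaw":0.12},{"offset":[0,0,0],"yaw":0},{"offset":[0,0,0],"yaw":0}], claw=1)

```text
t: 1.48
tool_pos: [0.4877, -0.2678, 0.2005]
tcp_rot: [2.056, 0.321, -2.055]
contact_force: [-0.4, 0.3, -0.4]
width: 0.0882
```

```bash
python3 - <<'E'
from h import *
plan([.482,-.265,.12],107.5)
c=optics.calibration('wrist');im=optics.grab_frame('wrist');cv2.imwrite('pics/w1.png',im[:,:,::-1])
import pickle;pickle.dump(c,open('cw1.pkl','wb'))
print(proj(c,[.482,-.265,.04]))
E
```

```text
t 1.48 tcp [ 0.4877 -0.2678  0.2005] heading y -72.29 tilt x [ 3.e-04  9.e-04 -1.e+00] q7 -0.96 w 0.0882 F [-0.4  0.3 -0.4]
tool shift cm [ 8.05 -0.43  0.46] turn deg 0.21
[320.84854601 173.05706412]
```

View pics/w1.png

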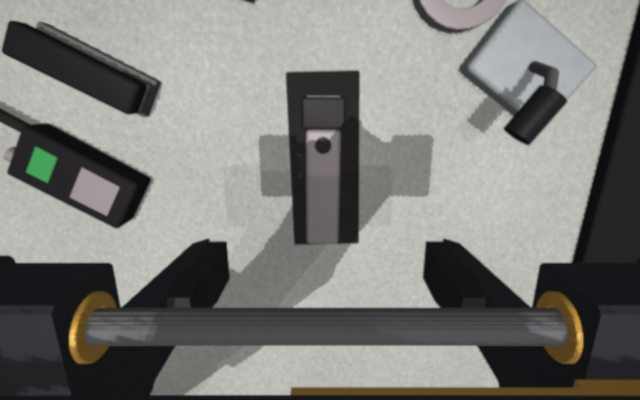

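```bash
python3 - <<'E'
from h import *
im=cv2.imread('pics/w1.png')[:,:,::-1]
crop(im,270,60,110,200,4,'pics/w1c.png')
E
```

```text
(no output)
```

View pics/w1c.png

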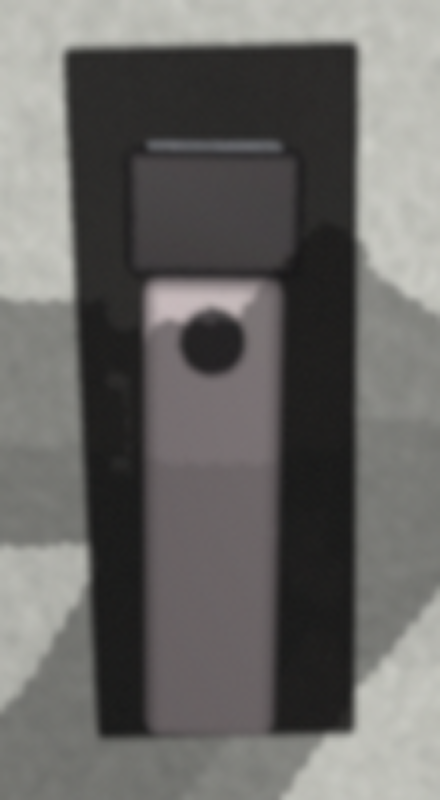

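```bash
python3 - <<'E'
from h import *
import pickle
c=pickle.load(open('cw1.pkl','rb'))
np.set_printoptions(precision=4,suppress=True)
f=lambda p:(p[0]/4+270-.4,p[1]/4+60-.4)
for z,ps in [(.04,[(132,152),(299,152),(132,274),(299,272),(146,733),(272,732)]),(.004,[(67,50),(355,45),(353,732),(100,737)])]:
    q=np.array([plane(c,*f(p),z) for p in ps]);print(q)
    if z==.04:
        F=q[:2].mean(0);B=q[4:].mean(0);print('c',(F+B)/2,'len',np.linalg.norm(F-B),'ang',np.degrees(np.arctan2(*(F-B)[[1,0]])))
    else: print(q.mean(0), np.degrees(np.arctan2(*((q[0]+q[1]-q[2]-q[3])[[1,0]]))))
E
```

```text
[[ 0.5453 -0.2274  0.04  ]
 [ 0.557  -0.2643  0.04  ]
 [ 0.5185 -0.2354  0.04  ]
 [ 0.531  -0.273   0.04  ]
 [ 0.4062 -0.2727  0.04  ]
 [ 0.4164 -0.3039  0.04  ]]
c [ 0.4812 -0.2671  0.04  ] len 0.14616247444963643 ang 16.885363438487882
[[ 0.5627 -0.2028  0.004 ]
 [ 0.5858 -0.2714  0.004 ]
 [ 0.4087 -0.3323  0.004 ]
 [ 0.3851 -0.2632  0.004 ]]
[ 0.4856 -0.2674  0.004 ] 18.867182828427687
```

Request:
arm_command(series=[{"offset":[2,-0.06,0.09],"yaw":0.1},{"offset":[2,-0.06,0.09],"yaw":0.1},{"offset":[2,-0.06,0.09],"yaw":0.1},{"offset":[2,-0.06,0.09],"yaw":0.1},{"offset":[2,-0.06,0.09],"yaw":0},{"offset":[2,-0.06,0.09],"yaw":0},{"offset":[1.2,0,0]},{"offset":[1.2,0,0]},{"offset":[1.2,0,0]},{"offset":[1,0,0]},{"offset":[0.8,0,0]},{"offset":[0.8,0,0]},{"offset":[0.6,0,0]},{"offset":[0.4,0,0]},{"offset":[0,0,0]},{"offset":[0,0,0]}])

```text
invalid input
```

```bash
python3 - <<'E'
from h import *
plan([.4815,-.266,.008],107.3)
c=optics.calibration('wrist');im=optics.grab_frame('wrist');cv2.imwrite('pics/w2.png',im[:,:,::-1])
E
```

```text
t 1.53 tcp [ 0.4863 -0.2697  0.2005] heading y -72.48 tilt x [-9.e-04 -1.e-04 -1.e+00] q7 -0.96 w 0.0883 F [-0.4 -0.1  0.2]
tool shift cm [19.25 -0.49  0.33] turn deg 0.22
```

View pics/w2.png

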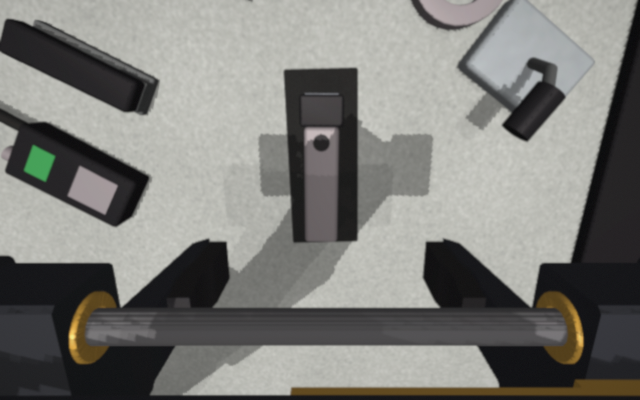

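Request:
arm_command(series=[{"offset":[2,-0.07,0.06],"yaw":0.1},{"offset":[2,-0.07,0.06],"yaw":0.1},{"offset":[2,-0.07,0.06],"yaw":0},{"offset":[2,-0.07,0.06],"yaw":0},{"offset":[2,-0.07,0.06],"yaw":0},{"offset":[2,-0.07,0.06],"yaw":0},{"offset":[1.2,0,0],"yaw":0},{"offset":[1.2,0,0],"yaw":0},{"offset":[1.2,0,0],"yaw":0},{"offset":[1,0,0],"yaw":0},{"offset":[0.8,0,0],"yaw":0},{"offset":[0.8,0,0],"yaw":0},{"offset":[0.5,0,0],"yaw":0},{"offset":[0,0,0],"yaw":0},{"offset":[0,0,0],"yaw":0},{"offset":[0,0,0],"yaw":0}])

```text
t: 2.92
tool_pos: [0.4821, -0.2672, 0.0141]
tcp_rot: [2.06, 0.312, -2.058]
contact_force: [0.0, -0.5, -0.2]
width: 0.0882
```

```bash
python3 - <<'E'
from h import *
plan([.4815,-.266,.008],107.3)
c=optics.calibration('wrist');im=optics.grab_frame('wrist');cv2.imwrite('pics/w3.png',im[:,:,::-1])
plan([.4815,-.266,.008],107.3)
E
```

```text
t 2.92 tcp [ 0.4821 -0.2672  0.0141] heading y -72.75 tilt x [ 8.e-04 -5.e-04 -1.e+00] q7 -1.02 w 0.0882 F [ 0.  -0.5 -0.2]
tool shift cm [ 0.61 -0.13  0.02] turn deg -0.05
t 2.97 tcp [ 0.4821 -0.2672  0.0142] heading y -72.75 tilt x [ 9.e-04 -4.e-04 -1.e+00] q7 -1.02 w 0.0881 F [-0.   0.  -0.2]
tool shift cm [ 0.62 -0.14  0.02] turn deg -0.05
```

View pics/w3.png

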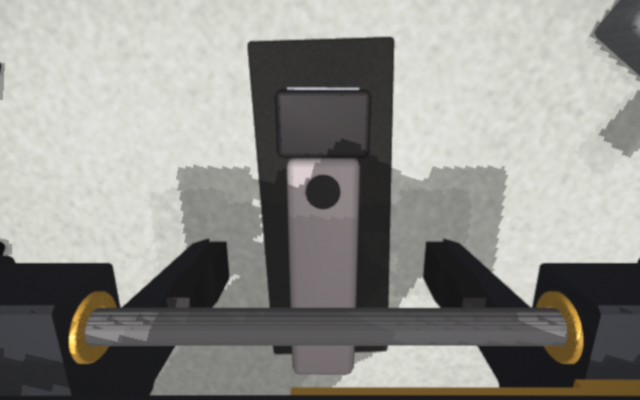

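Request:
arm_command(series=[{"offset":[0.3,-0.05,0],"yaw":0},{"offset":[0.3,-0.05,0],"yaw":0},{"offset":[0,0,0],"yaw":0},{"offset":[0,0,0],"yaw":0}])

```text
t: 3.3
tool_pos: [0.4813, -0.266, 0.0076]
tcp_rot: [2.059, 0.313, -2.06]
contact_force: [-0.5, 0.4, 0.5]
width: 0.0879
```

Request:
arm_command(series=[{"offset":[0,0,0],"yaw":0},{"offset":[0,0,0],"yaw":0},{"offset":[0,0,0],"yaw":0},{"offset":[0,0,0],"yaw":0},{"offset":[0,0,0],"yaw":0},{"offset":[0,0,0],"yaw":0},{"offset":[0,0,0],"yaw":0},{"offset":[0,0,0],"yaw":0},{"offset":[0,0,0],"yaw":0},{"offset":[0,0,0],"yaw":0}], claw=0)

```text
t: 4.13
tool_pos: [0.4814, -0.2661, 0.0077]
tcp_rot: [2.059, 0.312, -2.059]
contact_force: [0.0, 0.5, 0.4]
width: 0.0237
```

```bash
python3 - <<'E'
from h import *
plan([.4815,-.266,.008],107.3)
E
```

```text
t 4.13 tcp [ 0.4814 -0.2661  0.0077] heading y -72.75 tilt x [ 1.e-04 -1.e-04 -1.e+00] q7 -1.02 w 0.0237 F [0.  0.5 0.4]
tool shift cm [-0.03 -0.01 -0.01] turn deg -0.05
```

```bash
python3 - <<'E'
from h import *
im=optics.grab_frame('wrist');cv2.imwrite('pics/w4.png',im[:,:,::-1])
im=optics.grab_frame('side');crop(im,200,220,180,150,4,'pics/s4.png')
plan([.4815,-.266,.008],107.3)
E
```

```text
t 4.23 tcp [ 0.4814 -0.2661  0.0077] heading y -72.75 tilt x [ 1.e-04 -1.e-04 -1.e+00] q7 -1.02 w 0.0153 F [-0.2 -0.2 -0.1]
tool shift cm [-0.03 -0.01 -0.01] turn deg -0.05
```

View pics/w4.png

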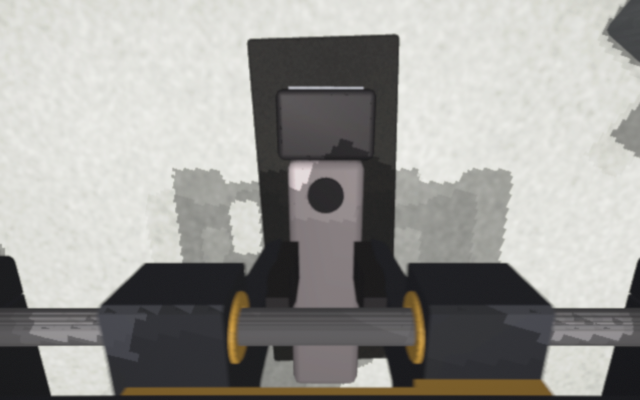

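View pics/s4.png

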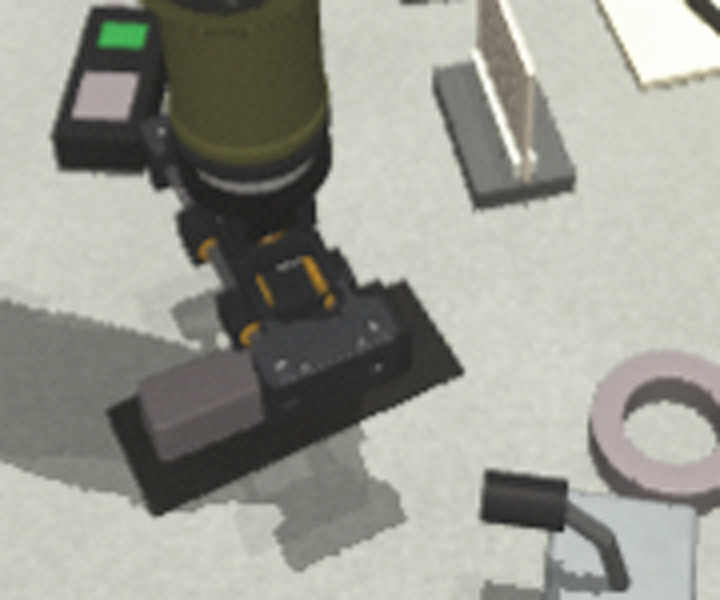

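Request:
arm_command(series=[{"offset":[0,0,0],"yaw":0},{"offset":[0,0,0],"yaw":0},{"offset":[0,0,0],"yaw":0},{"offset":[0,0,0],"yaw":0}])

```text
t: 4.57
tool_pos: [0.4814, -0.2661, 0.0077]
tcp_rot: [2.059, 0.312, -2.059]
contact_force: [-0.8, 0.6, -0.1]
width: 0.0007
```

```bash
python3 - <<'E'
from h import *
im=optics.grab_frame('wrist');crop(im,220,60,200,150,4,'pics/x.png');crop(im,200,180,240,200,3,'pics/w5.png')
plan([.4815,-.266,.008],107.3)
E
```

```text
t 4.62 tcp [ 0.4814 -0.2661  0.0077] heading y -72.75 tilt x [ 0. -0. -1.] q7 -1.02 w 0.0005 F [ 0.5  0.1 -0.1]
tool shift cm [-0.03 -0.01 -0.01] turn deg -0.05
```

View pics/w5.png

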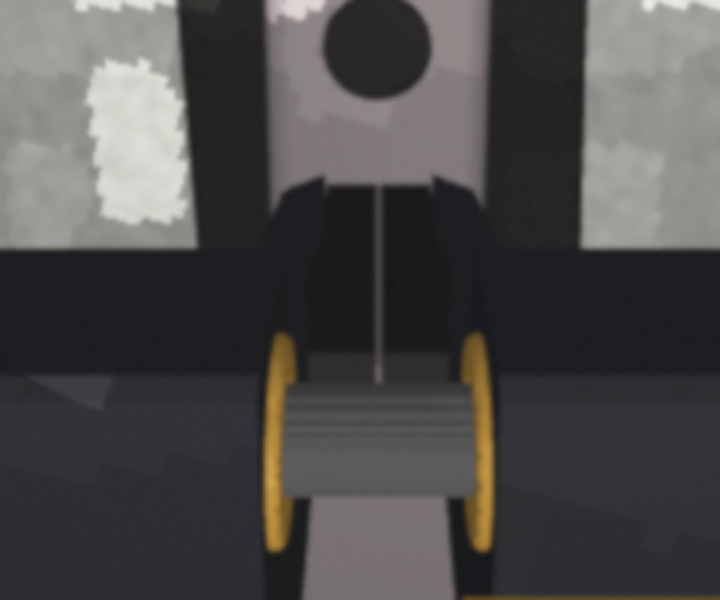

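```bash
python3 - <<'E'
from h import *
c=optics.calibration('wrist');o=ctrl.get_obs();M=R.from_rotvec(o['tcp_rot']).as_matrix()
T=c['camera_from_world'];cam=-T[:3,:3].T@T[:3,3];print('cam',cam,'in tool',M.T@(cam-o['tool_pos']),'tcp px',proj(c,o['tool_pos']))
print(proj(c,o['tool_pos']+[0,0,.04]),T[:3,:3]@M)
a=optics.grab_frame('scene');b=optics.grab_frame('side')
crop(a,215,120,100,100,6,'pics/a6.png');crop(b,200,250,120,100,6,'pics/b6.png')
s=optics.calibration('scene');d=optics.calibration('side')
print(proj(s,o['tool_pos']),proj(d,o['tool_pos']))
E
```

```text
cam [ 0.55130355 -0.24474142  0.19119146] in tool [-0.18346559  0.00033932 -0.07304875] tcp px [324.92172656 229.06922405]
[324.81920072 262.58981072] [[-1.13158050e-03  9.99998849e-01  1.01091198e-03]
 [-2.82807079e-01 -1.28966291e-03  9.59175945e-01]
 [ 9.59176144e-01  7.99491727e-04  2.82808213e-01]]
[251.72332132 174.7027989 ] [268.24060009 316.54557919]
```

View pics/a6.png

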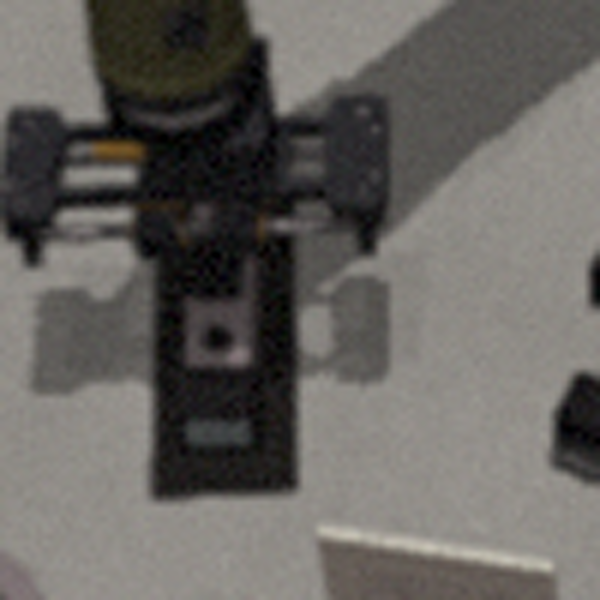

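View pics/b6.png

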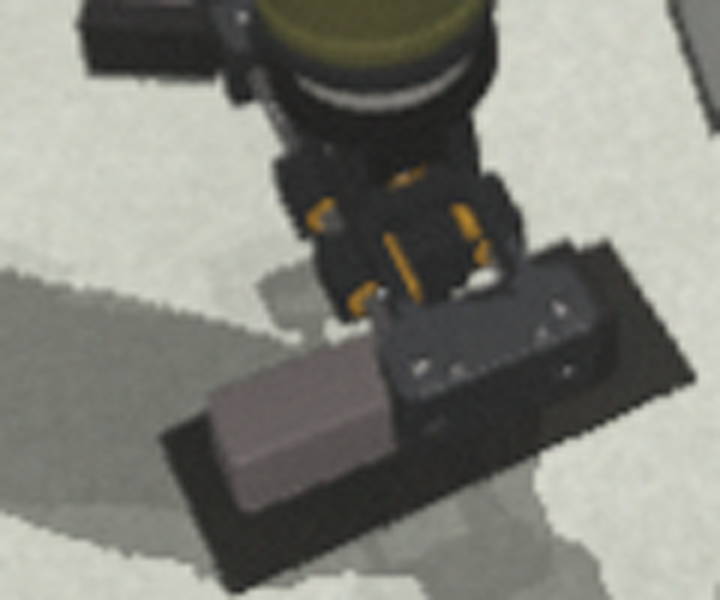

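```bash
python3 - <<'E'
from h import *
s=optics.calibration('scene');o=ctrl.get_obs();M=R.from_rotvec(o['tcp_rot']).as_matrix()
for dz in [-.009,0]:
  for h in [0,.01,.02,.03,.04]:
    print(dz,h,proj(s,o['tool_pos']+M@[-h,0,dz]), proj(optics.calibration('wrist'),o['tool_pos']+M@[-h,0,dz]))
E
```

```text
-0.009 0 [251.61401175 177.05395844] [324.94031866 213.63200668]
-0.009 0.01 [251.25136066 175.18578908] [324.91790406 220.01904028]
-0.009 0.02 [250.88519481 173.29812334] [324.89302734 227.10694989]
-0.009 0.03 [250.51546801 171.39067826] [324.86525894 235.01788246]
-0.009 0.04 [250.14213342 169.46316595] [324.83406313 243.90414221]
0 0 [251.71414298 174.69905619] [324.96627646 229.07830945]
0 0.01 [251.35348728 172.82459518] [324.94549196 236.17125373]
0 0.02 [250.98935477 170.9306626 ] [324.92245596 244.03159023]
0 0.03 [250.62170014 169.01697755] [324.89678133 252.79109351]
0 0.04 [250.2504774  167.08325431] [324.86798668 262.61357183]
```

Request:
arm_command(series=[{"offset":[0,0,0],"yaw":0},{"offset":[0,0,0],"yaw":0},{"offset":[0,0,0],"yaw":0},{"offset":[0,0,0],"yaw":0},{"offset":[0,0,0],"yaw":0},{"offset":[0,0,0],"yaw":0},{"offset":[0,0,0],"yaw":0},{"offset":[0,0,0],"yaw":0},{"offset":[0.5,0,0],"yaw":0},{"offset":[0.5,0,0],"yaw":0},{"offset":[0.5,0,0],"yaw":0},{"offset":[0.5,0,0],"yaw":0},{"offset":[0.5,0,0],"yaw":0},{"offset":[0.5,0,0],"yaw":0},{"offset":[0,0,0],"yaw":0},{"offset":[0,0,0],"yaw":0}], claw=1)

```text
t: 6.05
tool_pos: [0.4812, -0.266, -0.0227]
tcp_rot: [2.059, 0.313, -2.06]
contact_force: [0.3, 0.7, -0.1]
width: 0.0884
```

```bash
python3 - <<'E'
from h import *
plan([.4815,-.266,-.029],107.3)
im=optics.grab_frame('wrist');cv2.imwrite('pics/w6.png',im[:,:,::-1])
a=optics.grab_frame('scene');b=optics.grab_frame('side')
crop(a,200,110,120,100,6,'pics/a7.png');crop(b,200,240,120,100,6,'pics/b7.png')
E
```

```text
t 6.05 tcp [ 0.4812 -0.266  -0.0227] heading y -72.75 tilt x [-7.e-04  2.e-04 -1.e+00] q7 -1.03 w 0.0884 F [ 0.3  0.7 -0.1]
tool shift cm [ 0.63  0.01 -0.03] turn deg -0.05
```

View pics/w6.png

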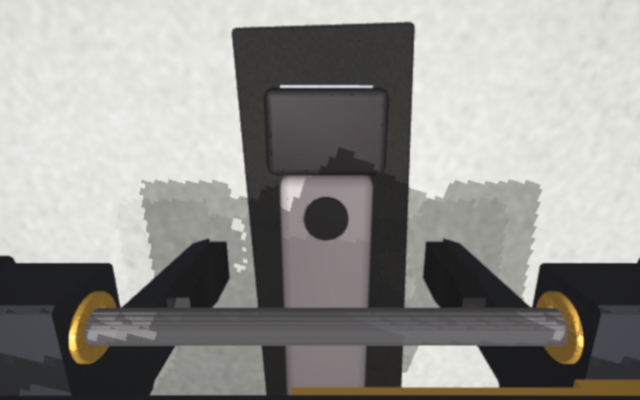

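View pics/a7.png

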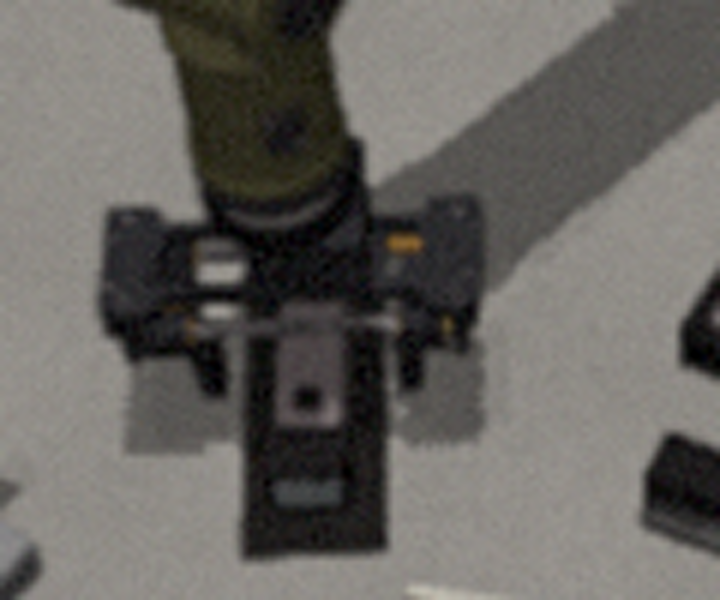

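View pics/b7.png

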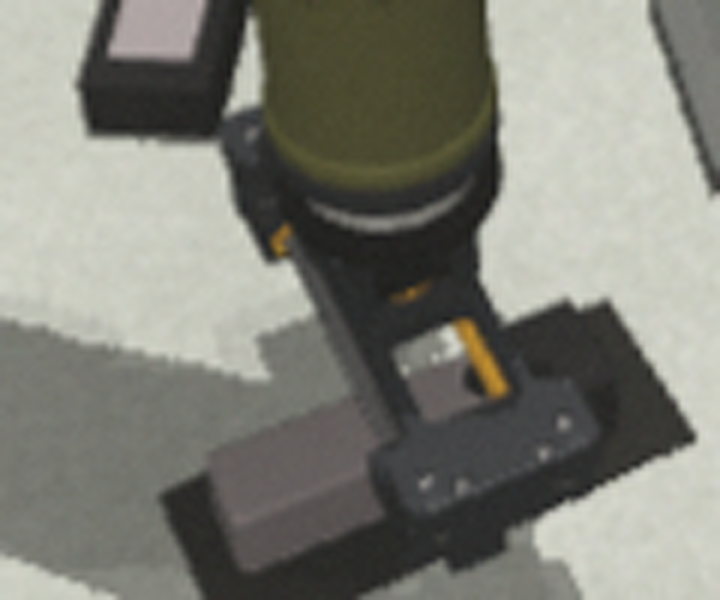

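```bash
python3 - <<'E'
from h import *
s=optics.calibration('scene');d=optics.calibration('side');w=optics.calibration('wrist');o=ctrl.get_obs();M=R.from_rotvec(o['tcp_rot']).as_matrix()
for h in [.025,.03,.035,.04,.045]:
    for y in(.05,-.05): print(h,y,proj(s,o['tool_pos']+M@[-h,y,-.009]),proj(d,o['tool_pos']+M@[-h,y,-.009]),proj(d,o['tool_pos']+M@[-h,y,.009]),proj(w,o['tool_pos']+M@[-h,y-np.sign(y)*.006,-.009]))
E
```

```text
0.025 0.05 [235.77533458 178.53330622] [281.0991139  333.86083639] [273.50354173 337.19850521] [417.17378227 230.83414561]
0.025 -0.05 [267.76148733 177.43514523] [263.7744979  299.82286833] [256.59073843 302.72146252] [232.45311702 231.08107457]
0.03 0.05 [235.55452842 177.60808224] [280.99865037 332.60135803] [273.37510201 335.94266948] [419.83951507 234.89742714]
0.03 -0.05 [267.62314068 176.50597832] [263.62348368 298.53549441] [256.41476384 301.43580806] [229.75461702 235.1533628 ]
0.035 0.05 [235.3326628  176.67807165] [280.89747234 331.33283233] [273.24574248 334.67775071] [422.66483088 239.20377604]
0.035 -0.05 [267.48412597 175.57198901] [263.47147184 297.23952206] [256.23761928 300.14151187] [226.89449307 239.46937324]
0.04 0.05 [235.10973084 175.74324011] [280.79557223 330.05516214] [273.1154533 333.4036507] [425.66451824 243.77570039]
0.04 -0.05 [267.34443881 174.63314245] [263.31845255 295.93486561] [256.05929314 298.83848729] [223.85775976 244.05168589]
0.045 0.05 [234.88572562 174.80355296] [280.69294231 328.76824896] [272.9842245  332.12026986] [428.85525343 248.63857908]
0.045 -0.05 [267.20407477 173.68940352] [263.16441586 294.62143823] [255.87977366 297.52664648] [220.62751774 248.92576233]
```

Request:
arm_command(series=[{"offset":[0.2,0,0],"yaw":0},{"offset":[0.2,0,0],"yaw":0},{"offset":[0,0,0],"yaw":0}])

```text
t: 6.45
tool_pos: [0.4813, -0.266, -0.0265]
tcp_rot: [2.059, 0.312, -2.06]
contact_force: [-0.2, -0.1, 0.4]
width: 0.0878
```

Request:
arm_command(series=[{"offset":[0,0,0],"yaw":0},{"offset":[0,0,0],"yaw":0},{"offset":[0,0,0],"yaw":0},{"offset":[0,0,0],"yaw":0},{"offset":[0,0,0],"yaw":0},{"offset":[0,0,0],"yaw":0},{"offset":[0,0,0],"yaw":0},{"offset":[0,0,0],"yaw":0},{"offset":[0,0,0],"yaw":0},{"offset":[0,0,0],"yaw":0}], claw=0)

```text
t: 7.28
tool_pos: [0.4814, -0.2661, -0.0263]
tcp_rot: [2.059, 0.312, -2.059]
contact_force: [-0.3, -0.1, -0.1]
width: 0.034
```

```bash
python3 - <<'E'
from h import *
plan([.4815,-.266,-.029],107.3)
im=optics.grab_frame('wrist');cv2.imwrite('pics/w8.png',im[:,:,::-1])
E
```

```text
t 7.28 tcp [ 0.4814 -0.2661 -0.0263] heading y -72.76 tilt x [ 0.e+00 -1.e-04 -1.e+00] q7 -1.03 w 0.034 F [-0.3 -0.1 -0.1]
tool shift cm [ 0.27 -0.01 -0.01] turn deg -0.06
```

View pics/w8.png

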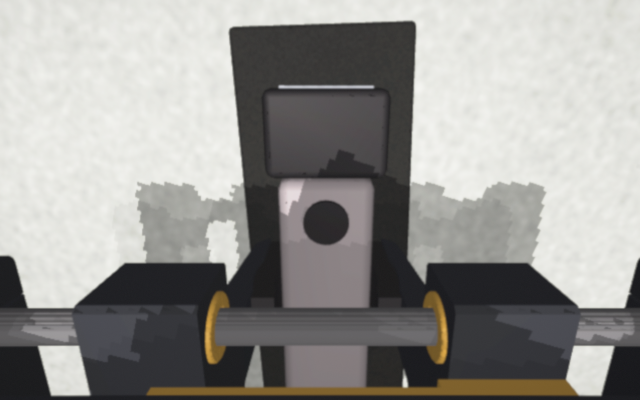

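Request:
arm_command(series=[{"offset":[-0.5,0,0],"yaw":0},{"offset":[-1.0,0,0],"yaw":0},{"offset":[-1.5,0,0],"yaw":0},{"offset":[-1.8,0,0],"yaw":2},{"offset":[-1.8,0,0],"yaw":2},{"offset":[-1.8,0,0],"yaw":3},{"offset":[-1.8,0,0],"yaw":3},{"offset":[-1.0,0,0],"yaw":3},{"offset":[-0.6,0,0],"yaw":2},{"offset":[0,0,0],"yaw":0.94},{"offset":[0,0,0],"yaw":0},{"offset":[0,0,0],"yaw":0}])

```text
t: 8.33
tool_pos: [0.4809, -0.2658, 0.0912]
tcp_rot: [2.208, 0.027, -2.211]
contact_force: [0.3, 0.2, -0.8]
width: 0.0336
```

```bash
python3 - <<'E'
from h import *
plan([.471,.089,.0916],91.3)
E
```

```text
t 8.33 tcp [ 0.4809 -0.2658  0.0912] heading y -88.64 tilt x [-1.2e-03  4.0e-04 -1.0e+00] q7 -1.18 w 0.0336 F [ 0.3  0.2 -0.8]
tool shift cm [-2.000e-02 -3.549e+01  1.400e-01] turn deg 0.06
```

Request:
arm_command(series=[{"offset":[0,-1,0.01],"yaw":0},{"offset":[0,-2,0.01],"yaw":0},{"offset":[0,-2.5,0.01],"yaw":0},{"offset":[0,-2.5,0.01],"yaw":0},{"offset":[0,-2.5,0.01],"yaw":0},{"offset":[0,-2.5,0.01],"yaw":0},{"offset":[0,-2.5,0.01],"yaw":0},{"offset":[0,-2.5,0.01],"yaw":0},{"offset":[0,-2.5,0.01],"yaw":0},{"offset":[0,-2.5,0.01],"yaw":0},{"offset":[0,-2.5,0.01],"yaw":0},{"offset":[0,-2.5,0.01],"yaw":0},{"offset":[0,-2.5,0.01],"yaw":0},{"offset":[0,-2.5,0.01],"yaw":0},{"offset":[0,-1.5,0],"yaw":0},{"offset":[0,-1,0],"yaw":0},{"offset":[0,0,0],"yaw":0},{"offset":[0,0,0],"yaw":0}])

```text
t: 9.83
tool_pos: [0.4715, 0.0886, 0.0914]
tcp_rot: [2.208, 0.025, -2.21]
contact_force: [-0.1, 0.2, -0.8]
width: 0.0334
```

```bash
python3 - <<'E'
from h import *
plan([.471,.089,.0916],91.3)
for n in ['wrist','scene','side']:
    im=optics.grab_frame(n);cv2.imwrite(f'pics/{n}9.png',im[:,:,::-1])
    if n=='scene': crop(im,300,130,120,100,6,'pics/a9.png')
    if n=='side': crop(im,215,120,130,110,6,'pics/b9.png')
plan([.471,.089,.0916],91.3)
E
```

```text
t 9.83 tcp [0.4715 0.0886 0.0914] heading y -88.65 tilt x [-8.e-04 -7.e-04 -1.e+00] q7 -1.69 w 0.0334 F [-0.1  0.2 -0.8]
tool shift cm [-0.02 -0.04  0.05] turn deg 0.05
t 9.98 tcp [0.4718 0.0871 0.0916] heading y -88.83 tilt x [-3.0e-04 -1.1e-03 -1.0e+00] q7 -1.69 w 0.0336 F [-0.3  0.5 -1. ]
tool shift cm [ 0.   -0.2   0.08] turn deg -0.13
```

View pics/wrist9.png

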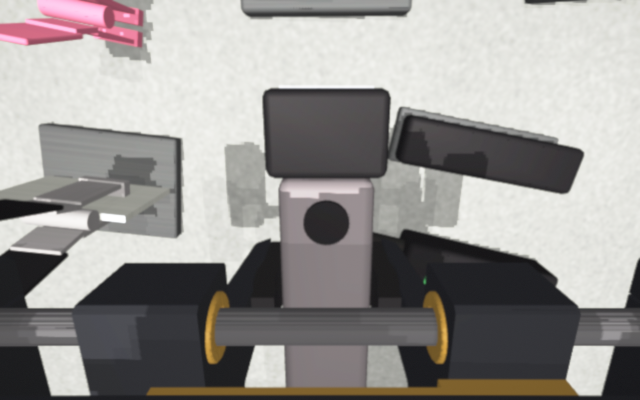

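View pics/a9.png

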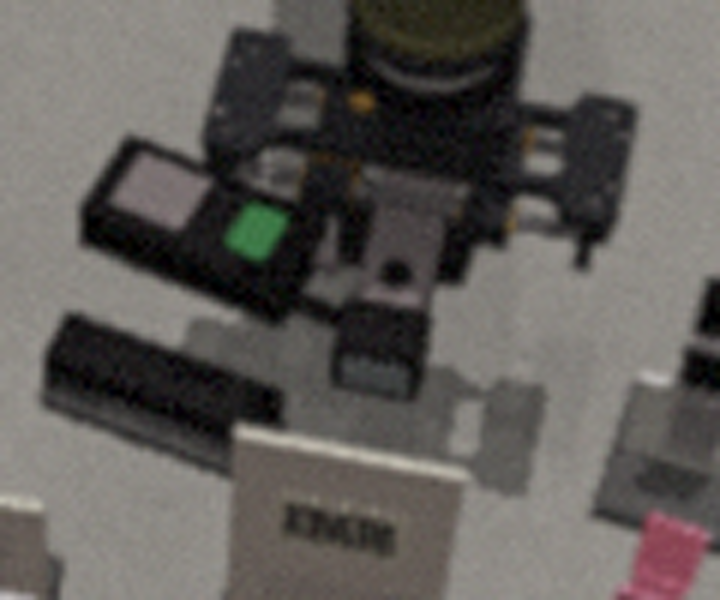

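View pics/b9.png

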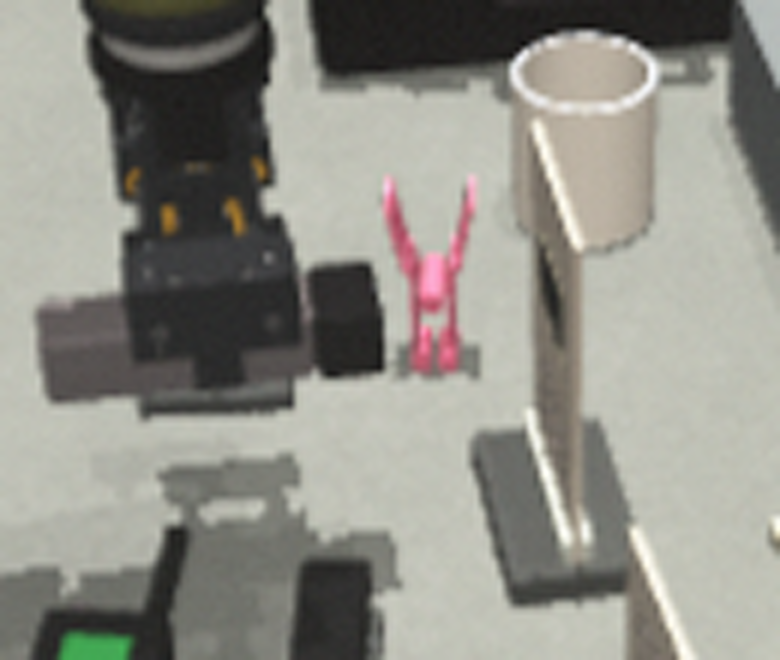

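```bash
python3 - <<'E'
from h import *
np.set_printoptions(precision=4,suppress=True)
s=optics.calibration('scene');d=optics.calibration('side');w=optics.calibration('wrist')
fs=lambda x,y:(x/6+300-.4,y/6+130-.4); fd=lambda x,y:(x/6+215-.4,y/6+120-.4)
for z in(.13,.14,.15): print('window',z,plane(s,*fs(377,377),z),'side near edge',plane(d,*fd(383,339),z))
print('tri nose near(-y) front: top', tri(s,fs(342,337),d,fd(383,306)),'bot',tri(s,fs(335,390),d,fd(383,374)))
print('card tri', tri(s,fs(234,431),d,fd(580,244)),tri(s,fs(467,476),d,fd(537,122)))
print('card plane',plane(s,*fs(234,431),.2),plane(s,*fs(467,476),.2),plane(d,*fd(580,244),.2),plane(d,*fd(537,122),.2))
# side: label centre on visible -x face? pixel
print('label side?',plane(d,*fd(550,298),.14), 'scene label back',plane(s,*fs(340,532),.14))
print('pred label',proj(d,[.626,.0925,.14]),proj(s,[.63,.0925,.14]),'meas',fd(550,298),fs(340,532))
print('base front edge wrist', plane(w,243,14,.018),plane(w,411,12,.018))
E
```

```text
window 0.13 [0.5388 0.0911 0.13  ] side near edge [0.5496 0.085  0.13  ]
window 0.14 [0.5455 0.0919 0.14  ] side near edge [0.5486 0.0721 0.14  ]
window 0.15 [0.5521 0.0926 0.15  ] side near edge [0.5476 0.0591 0.15  ]
tri nose near(-y) front: top (array([0.5465, 0.0722, 0.161 ]), np.float64(0.007417007946557467)) bot (array([0.5465, 0.0726, 0.1211]), np.float64(0.00292927710819354))
card tri (array([0.6311, 0.0434, 0.2027]), np.float64(0.0021398792606633224)) (array([0.6277, 0.1435, 0.201 ]), np.float64(0.004274481665157342))
card plane [0.6283 0.0434 0.2   ] [0.6248 0.1443 0.2   ] [0.6325 0.046  0.2   ] [0.6293 0.1425 0.2   ]
label side? [0.6265 0.0898 0.14  ] scene label back [0.6299 0.0938 0.14  ]
pred label [305.9376 168.6911] [355.7844 218.1945] meas (306.2666666666667, 169.26666666666665) (356.2666666666667, 218.26666666666668)
base front edge wrist [0.5919 0.1428 0.018 ] [0.5952 0.0334 0.018 ]
```

Request:
arm_command(series=[{"offset":[0,-0.05,0],"yaw":-0.3},{"offset":[0,0,0],"yaw":0},{"offset":[0,0,0],"yaw":0},{"offset":[0,0,0],"yaw":0},{"offset":[0,0,0],"yaw":0},{"offset":[0,0,0],"yaw":0},{"offset":[0,0,0],"yaw":0},{"offset":[0,0,0],"yaw":0},{"offset":[0,0,0],"yaw":0},{"offset":[0,0,0],"yaw":0},{"offset":[0,0,0],"yaw":0},{"offset":[0,0,0],"yaw":0},{"offset":[0,0,0],"yaw":0},{"offset":[0,0,0],"yaw":0},{"offset":[0,0,0],"yaw":0},{"offset":[0,0,0],"yaw":0},{"offset":[0,0,0],"yaw":0},{"offset":[0,0,0],"yaw":0},{"offset":[0,0,0],"yaw":0},{"offset":[0,0,0],"yaw":0}])

```text
t: 11.65
tool_pos: [0.4719, 0.0893, 0.0917]
tcp_rot: [2.207, 0.031, -2.207]
contact_force: [1.0, -0.8, -1.6]
width: 0.0341
```

```bash
python3 - <<'E'
from h import *
plan([.471,.089,.0916],91.6)
a=optics.grab_frame('scene');b=optics.grab_frame('side')
crop(a,330,160,80,70,9,'pics/a10.png');crop(b,260,130,80,70,9,'pics/b10.png')
E
```

```text
t 11.65 tcp [0.4719 0.0893 0.0917] heading y -88.39 tilt x [ 0.e+00 -1.e-04 -1.e+00] q7 -1.69 w 0.0341 F [ 1.  -0.8 -1.6]
tool shift cm [0.01 0.02 0.09] turn deg 0.01
```

View pics/a10.png

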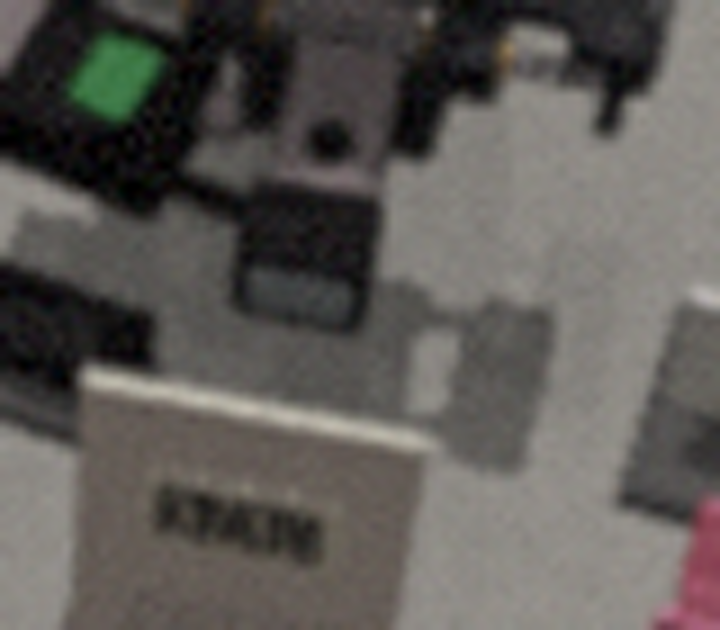

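View pics/b10.png

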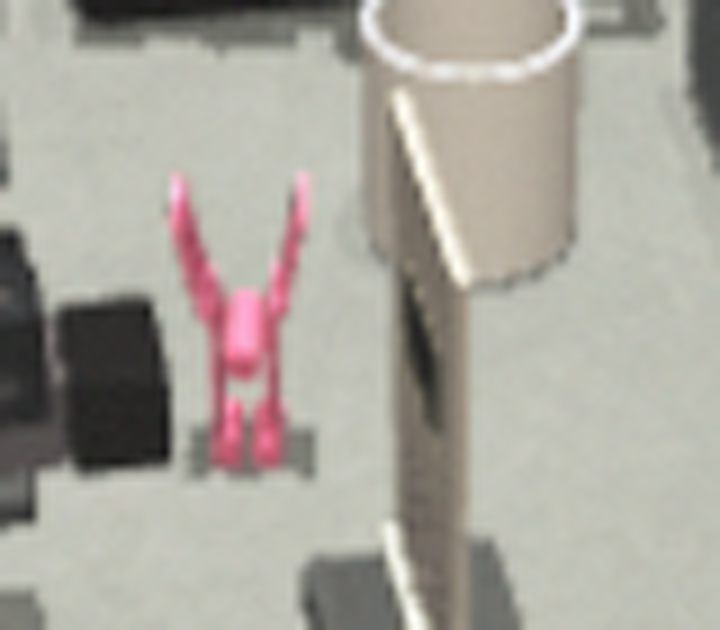

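Request:
arm_command(series=[{"offset":[0,0,0],"yaw":0},{"offset":[0,0,0],"yaw":0},{"offset":[0,0,0],"yaw":0},{"offset":[0,1,0],"yaw":0},{"offset":[0,2,0],"yaw":0},{"offset":[0,2.5,0],"yaw":0},{"offset":[0,2.5,0],"yaw":0},{"offset":[0,2.5,0],"yaw":0},{"offset":[0,2.5,0],"yaw":0},{"offset":[0,2.5,0],"yaw":0},{"offset":[0,2.5,0],"yaw":0},{"offset":[0,2.5,0],"yaw":0},{"offset":[0,2.5,0],"yaw":0},{"offset":[0,2.5,0],"yaw":0},{"offset":[0,2.5,0],"yaw":0},{"offset":[0,2.5,0],"yaw":0},{"offset":[0,2.5,0],"yaw":0},{"offset":[0,1.5,0],"yaw":0},{"offset":[0,1,0],"yaw":0}])

```text
t: 13.33
tool_pos: [0.4807, -0.2693, 0.0917]
tcp_rot: [2.208, 0.025, -2.209]
contact_force: [-0.4, 0.2, -1.2]
width: 0.034
```

Request:
arm_command(series=[{"offset":[0,0,0],"yaw":-2.5},{"offset":[0,0,0],"yaw":-2.5},{"offset":[0,0,0],"yaw":-2.5},{"offset":[0,0,0],"yaw":-2.5},{"offset":[0,0,0],"yaw":-2.5},{"offset":[0,0,0],"yaw":-2.0},{"offset":[0,0,0],"yaw":-1.15},{"offset":[0,0,0],"yaw":0},{"offset":[0,0,0],"yaw":0},{"offset":[0,0,0],"yaw":0}])

```text
t: 14.17
tool_pos: [0.4818, -0.2655, 0.0917]
tcp_rot: [2.059, 0.312, -2.06]
contact_force: [0.0, 0.4, -1.0]
width: 0.0335
```

```bash
python3 - <<'E'
from h import *
plan([.4814,-.2661,-.026],107.24)
E
```

```text
t 14.17 tcp [ 0.4818 -0.2655  0.0917] heading y -72.77 tilt x [-1.e-04 -0.e+00 -1.e+00] q7 -1.0 w 0.0335 F [ 0.   0.4 -1. ]
tool shift cm [11.77  0.04  0.05] turn deg -0.01
```

Request:
arm_command(series=[{"offset":[0.8,0.04,0.05],"yaw":0},{"offset":[1.5,0,0],"yaw":0},{"offset":[1.8,0,0],"yaw":0},{"offset":[1.8,0,0],"yaw":0},{"offset":[1.8,0,0],"yaw":0},{"offset":[1.3,0,0],"yaw":0},{"offset":[0.8,0,0],"yaw":0},{"offset":[0.6,0,0],"yaw":0},{"offset":[0.5,0,0],"yaw":0},{"offset":[0.3,0,0],"yaw":0},{"offset":[0.3,0,0],"yaw":0},{"offset":[0.2,0,0],"yaw":0},{"offset":[0,0,0],"yaw":0},{"offset":[0,0,0],"yaw":0},{"offset":[0,0,0],"yaw":0},{"offset":[0,0,0],"yaw":0}])

```text
t: 15.5
tool_pos: [0.4817, -0.2663, -0.025]
tcp_rot: [2.06, 0.312, -2.059]
contact_force: [-0.2, 0.9, -2.1]
width: 0.0333
```

```bash
python3 - <<'E'
from h import *
plan([.4814,-.2661,-.0263],107.24)
im=optics.grab_frame('wrist');cv2.imwrite('pics/w11.png',im[:,:,::-1])
b=optics.grab_frame('side')
crop(b,200,240,120,100,6,'pics/b11.png')
E
```

```text
t 15.5 tcp [ 0.4817 -0.2663 -0.025 ] heading y -72.75 tilt x [ 6.e-04 -3.e-04 -1.e+00] q7 -1.03 w 0.0333 F [-0.2  0.9 -2.1]
tool shift cm [ 0.13 -0.03  0.03] turn deg 0.01
```

View pics/w11.png

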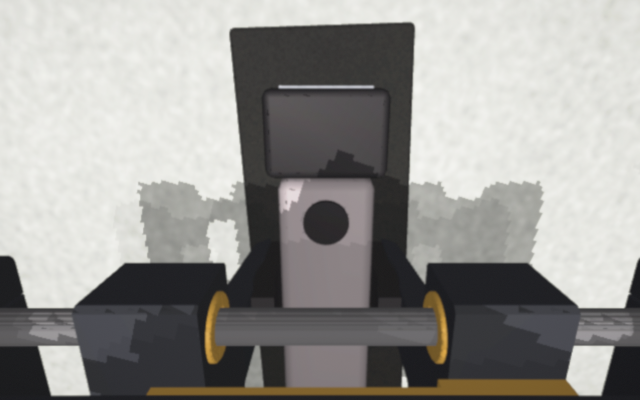

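View pics/b11.png

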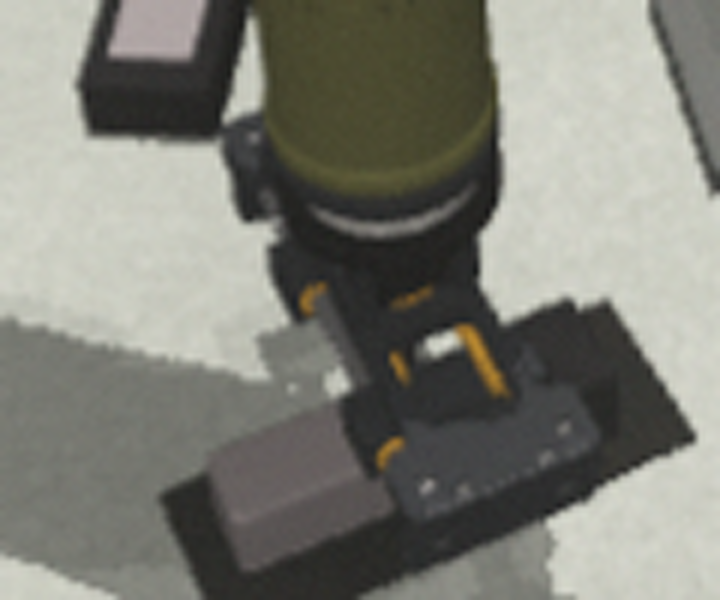

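Request:
arm_command(series=[{"offset":[0.06,0,0],"yaw":0},{"offset":[0.06,0,0],"yaw":0},{"offset":[0,0,0],"yaw":0},{"offset":[0,0,0],"yaw":0}])

```text
t: 15.93
tool_pos: [0.4816, -0.2662, -0.0263]
tcp_rot: [2.059, 0.312, -2.059]
contact_force: [-0.9, 0.4, 2.1]
width: 0.0335
```

Request:
arm_command(series=[{"offset":[0,0,0],"yaw":0},{"offset":[0,0,0],"yaw":0},{"offset":[0,0,0],"yaw":0},{"offset":[0,0,0],"yaw":0},{"offset":[0,0,0],"yaw":0},{"offset":[0,0,0],"yaw":0},{"offset":[0,0,0],"yaw":0},{"offset":[0,0,0],"yaw":0},{"offset":[-1,0,0],"yaw":0},{"offset":[-2,0,0],"yaw":0},{"offset":[-2.5,0,0],"yaw":0},{"offset":[-2.5,0,0],"yaw":0},{"offset":[-2.5,0,0],"yaw":0},{"offset":[-2.5,0,0],"yaw":0},{"offset":[-2.5,0,0],"yaw":0},{"offset":[-2.5,0,0],"yaw":0},{"offset":[-2,0,0],"yaw":0},{"offset":[-1,0,0],"yaw":0},{"offset":[0,0,0],"yaw":0},{"offset":[0,0,0],"yaw":0}], claw=1)

```text
t: 17.6
tool_pos: [0.4813, -0.2661, 0.1836]
tcp_rot: [2.059, 0.312, -2.059]
contact_force: [-0.8, 0.9, -0.5]
width: 0.088
```

```bash
python3 - <<'E'
from h import *
plan([.475,.245,.25],-5.3)
im=optics.grab_frame('wrist');cv2.imwrite('pics/w12.png',im[:,:,::-1])
E
```

```text
t 17.6 tcp [ 0.4813 -0.2661  0.1836] heading y -72.75 tilt x [ 2.e-04 -2.e-04 -1.e+00] q7 -0.97 w 0.088 F [-0.8  0.9 -0.5]
tool shift cm [ -6.65 -48.99 -14.56] turn deg -67.45
```

View pics/w12.png

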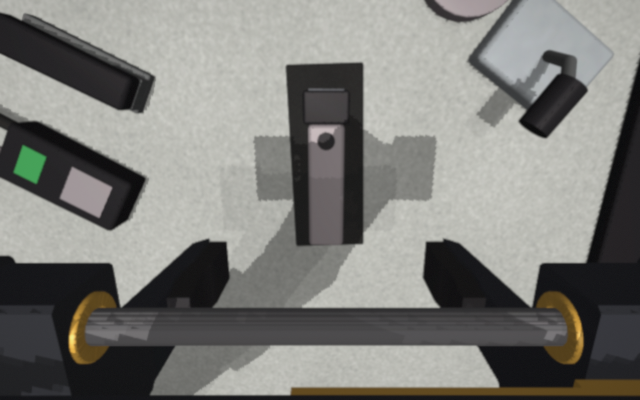

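```bash
python3 - <<'E'
from h import *
np.set_printoptions(precision=4,suppress=True)
s=optics.calibration('scene');d=optics.calibration('side')
a=cv2.imread('pics/scene0.png');b=cv2.imread('pics/side0.png')
def pk(im):
    h=cv2.cvtColor(im,cv2.COLOR_BGR2HSV);m=(h[...,0]>160)&(h[...,0]<178)&(h[...,1]>90);n,l,st,ce=cv2.connectedComponentsWithStats(m.astype(np.uint8));k=st[1:,4].argmax()+1
    ys,xs=np.where(l==k);return xs,ys
for im,c in((a,s),(b,d)):
    x,y=pk(im);print(x.min(),x.max(),y.min(),y.max(), [ (x[y==r].min(),x[y==r].max()) for r in (y.min()+1,y.max()-1)])
f=lambda p:(p[0]/6+325-.4,p[1]/6+170-.4);g=lambda p:(p[0]/6+225-.4,p[1]/6+130-.4)
# handle tops: -x handle top mid ; +x
print(tri(s,f((528,280),),d,g((327,120))))
print(tri(s,f((500,350)),d,g((412,120))))
print(plane(s,*f((480,440)),.0),plane(d,*g((372,310)),0))
E
```

```text
400 417 216 245 [(np.int64(407), np.int64(413)), (np.int64(405), np.int64(408))]
279 293 152 181 [(np.int64(279), np.int64(293)), (np.int64(284), np.int64(290))]
(array([0.5676, 0.239 , 0.1113]), np.float64(0.0007628626937843153))
(array([0.6086, 0.2322, 0.1119]), np.float64(0.0030724966090899014))
[0.5917 0.2367 0.    ] [ 0.5847  0.2229 -0.    ]
```

Request:
arm_command(series=[{"offset":[-1,-1,-0.3],"yaw":0},{"offset":[-1,-2,-0.6],"yaw":0},{"offset":[-1,-2.7,-0.8],"yaw":0},{"offset":[-1,-2.7,-0.8],"yaw":0},{"offset":[-1,-2.7,-0.8],"yaw":0},{"offset":[-1,-2.7,-0.8],"yaw":0},{"offset":[-0.6,-2.7,-0.8],"yaw":0},{"offset":[0,-2.7,-0.8],"yaw":0},{"offset":[0,-2.7,-0.8],"yaw":0},{"offset":[0,-2.7,-0.8],"yaw":0},{"offset":[0,-2.7,-0.8],"yaw":0},{"offset":[0,-2.7,-0.8],"yaw":0},{"offset":[0,-2.7,-0.8],"yaw":0},{"offset":[0,-2.7,-0.8],"yaw":0},{"offset":[0,-2.7,-0.8],"yaw":0},{"offset":[0,-2.7,-0.8],"yaw":0},{"offset":[0,-2.7,-0.8],"yaw":0},{"offset":[0,-2.7,-0.8],"yaw":0},{"offset":[0,-1.9,-0.6],"yaw":0},{"offset":[0,-0.9,-0.3],"yaw":0}])

```text
t: 19.32
tool_pos: [0.4737, 0.2493, 0.2489]
tcp_rot: [2.055, 0.32, -2.059]
contact_force: [0.2, 0.1, -0.3]
width: 0.0878
```

Request:
arm_command(series=[{"offset":[0,0,0],"yaw":-3},{"offset":[0,0,0],"yaw":-5},{"offset":[0,0,0],"yaw":-5},{"offset":[0,0,0],"yaw":-5},{"offset":[0,0,0],"yaw":-5},{"offset":[0,0,0],"yaw":-5},{"offset":[0,0,0],"yaw":-5},{"offset":[0,0,0],"yaw":-5},{"offset":[0,0,0],"yaw":-5},{"offset":[0,0,0],"yaw":-5},{"offset":[0,0,0],"yaw":-5},{"offset":[0,0,0],"yaw":-5},{"offset":[0,0,0],"yaw":-5},{"offset":[0,0,0],"yaw":-4.5},{"offset":[0,0,0],"yaw":0},{"offset":[0,0,0],"yaw":0},{"offset":[0,0,0],"yaw":0}])

```text
t: 20.73
tool_pos: [0.4753, 0.2446, 0.2492]
tcp_rot: [1.277, 1.163, -1.279]
contact_force: [0.9, -0.2, -0.2]
width: 0.088
```

```bash
python3 - <<'E'
from h import *
import pickle
plan([.475,.245,.25],-5.3)
c=optics.calibration('wrist');pickle.dump(c,open('cw13.pkl','wb'))
im=optics.grab_frame('wrist');cv2.imwrite('pics/w13.png',im[:,:,::-1])
a=optics.grab_frame('scene');b=optics.grab_frame('side')
cv2.imwrite('pics/scene13.png',a[:,:,::-1]);cv2.imwrite('pics/side13.png',b[:,:,::-1])
print(proj(c,[.4754,.24,.146]),proj(c,[.4725,.255,.075]))
E
```

```text
t 20.73 tcp [0.4753 0.2446 0.2492] heading y -5.38 tilt x [-6.e-04 -9.e-04 -1.e+00] q7 -0.97 w 0.088 F [ 0.9 -0.2 -0.2]
tool shift cm [-0.08 -0.04 -0.04] turn deg -0.08
[326.03397011 187.20889824] [321.74850056 154.88256056]
```

View pics/w13.png

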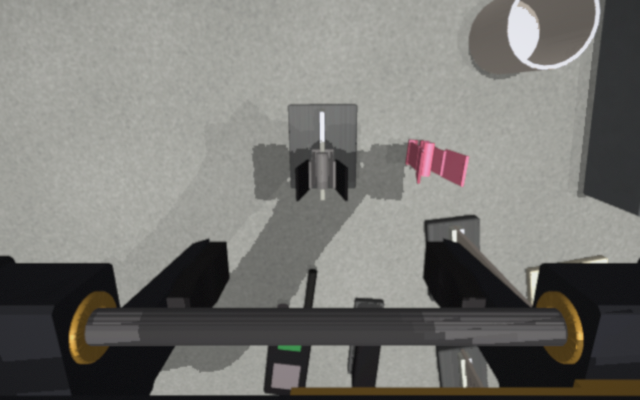

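View pics/scene13.png

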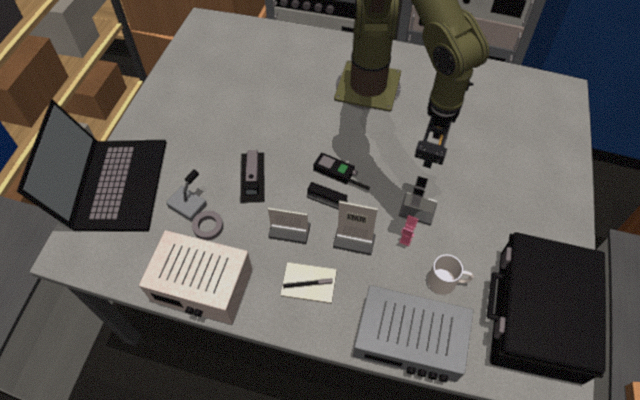

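```bash
python3 - <<'E'
from h import *
im=cv2.imread('pics/w13.png')[:,:,::-1]
crop(im,280,95,90,115,6,'pics/w13c.png')
E
```

```text
(no output)
```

View pics/w13c.png

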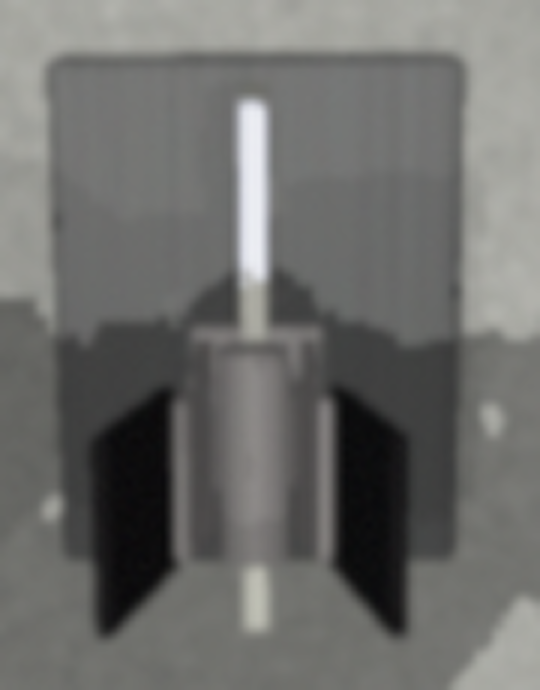

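```bash
python3 - <<'E'
from h import *
import pickle
np.set_printoptions(precision=4,suppress=True)
c=pickle.load(open('cw13.pkl','rb'));f=lambda p:(p[0]/6+280-.4,p[1]/6+95-.4)
q=np.array([plane(c,*f(p),.141) for p in [(95,440),(102,635),(407,437),(402,635)]]);print(q,q.mean(0),np.linalg.norm(q[0]-q[2]),np.linalg.norm(q[0]-q[1]))
r=np.array([plane(c,*f(p),.075) for p in [(253,97),(257,633)]]);print(r,r.mean(0),np.linalg.norm(r[0]-r[1]),np.degrees(np.arctan2(*(r[0]-r[1]))))
p=np.array([plane(c,*f(p),.087) for p in [(252,350),(253,560)]]);print(p,p.mean(0))
o=ctrl.get_obs();M=R.from_rotvec(o['tcp_rot']).as_matrix()
print('offs cm handles',M.T@(q.mean(0)-o['tool_pos'])*100,'rail',M.T@(r.mean(0)-o['tool_pos'])*100,'barrel',M.T@(p.mean(0)-o['tool_pos'])*100)
E
```

```text
[[0.4515 0.2576 0.141 ]
 [0.4491 0.2294 0.141 ]
 [0.4946 0.2539 0.141 ]
 [0.4917 0.2253 0.141 ]] [0.4717 0.2416 0.141 ] 0.04329769509003438 0.028335775198496064Traceback (most recent call last):
  File "<stdin>", line 6, in <module>
TypeError: return arrays must be of ArrayType
```

```bash
python3 - <<'E'
from h import *
import pickle
np.set_printoptions(precision=4,suppress=True)
c=pickle.load(open('cw13.pkl','rb'));f=lambda p:(p[0]/6+280-.4,p[1]/6+95-.4)
q=np.array([plane(c,*f(p),.141) for p in [(95,440),(102,635),(407,437),(402,635)]])
r=np.array([plane(c,*f(p),.075) for p in [(253,97),(257,633)]]);e=r[0]-r[1];print(r,r.mean(0),np.linalg.norm(e),np.degrees(np.arctan2(e[0],e[1])))
p=np.array([plane(c,*f(p),.087) for p in [(252,350),(253,560)]]);print(p,p.mean(0))
o=ctrl.get_obs();M=R.from_rotvec(o['tcp_rot']).as_matrix()
plan([.4717,.2416,.2],-5.3)
print('offs cm handles',M.T@(q.mean(0)-o['tool_pos'])*100,'rail',M.T@(r.mean(0)-o['tool_pos'])*100,'barrel',M.T@(p.mean(0)-o['tool_pos'])*100)
E
```

```text
[[0.4768 0.2982 0.075 ]
 [0.4685 0.2073 0.075 ]] [0.4727 0.2528 0.075 ] 0.09122775711998106 5.181707138389934
[[0.4729 0.259  0.087 ]
 [0.4696 0.2238 0.087 ]] [0.4712 0.2414 0.087 ]
t 20.88 tcp [0.4755 0.245  0.2494] heading y -5.3 tilt x [-0.0001 -0.0004 -1.    ] q7 -0.97 w 0.0877 F [ 0.6  0.  -0.2]
tool shift cm [ 4.94 -0.35  0.38] turn deg -0.0
offs cm handles [10.8449 -0.3442  0.3761] rail [17.4445 -0.3548 -0.7505] barrel [16.2449 -0.391   0.3949]
```

Request:
arm_command(series=[{"offset":[0.5,-0.1,0.1],"yaw":0},{"offset":[1.5,-0.1,0.1],"yaw":0},{"offset":[2,-0.08,0.1],"yaw":0},{"offset":[2,0,0.07],"yaw":0},{"offset":[2,0,0],"yaw":0},{"offset":[2,0,0],"yaw":0},{"offset":[1.5,0,0],"yaw":0},{"offset":[1,0,0],"yaw":0},{"offset":[0.5,0,0],"yaw":0},{"offset":[0,0,0],"yaw":0},{"offset":[0,0,0],"yaw":0},{"offset":[0,0,0],"yaw":0},{"offset":[0,0,0],"yaw":0}])

```text
t: 21.97
tool_pos: [0.473, 0.2421, 0.1203]
tcp_rot: [1.278, 1.164, -1.275]
contact_force: [-0.7, -0.4, 0.2]
width: 0.088
```

```bash
python3 - <<'E'
from h import *
import pickle
plan([.4725,.2415,.0675],-5.2)
c=optics.calibration('wrist');pickle.dump(c,open('cw14.pkl','wb'))
im=optics.grab_frame('wrist');cv2.imwrite('pics/w14.png',im[:,:,::-1])
b=optics.grab_frame('side');crop(b,200,80,130,110,6,'pics/b14.png')
E
```

```text
t 21.97 tcp [0.473  0.2421 0.1203] heading y -5.25 tilt x [ 1.6e-03  9.0e-04 -1.0e+00] q7 -1.1 w 0.088 F [-0.7 -0.4  0.2]
tool shift cm [ 5.28 -0.06  0.07] turn deg -0.05
```

View pics/w14.png

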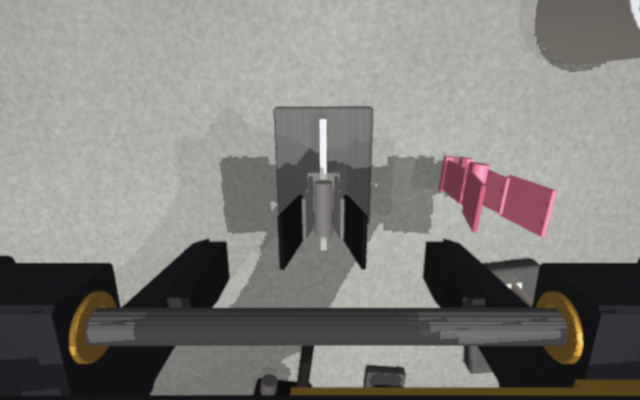

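View pics/b14.png

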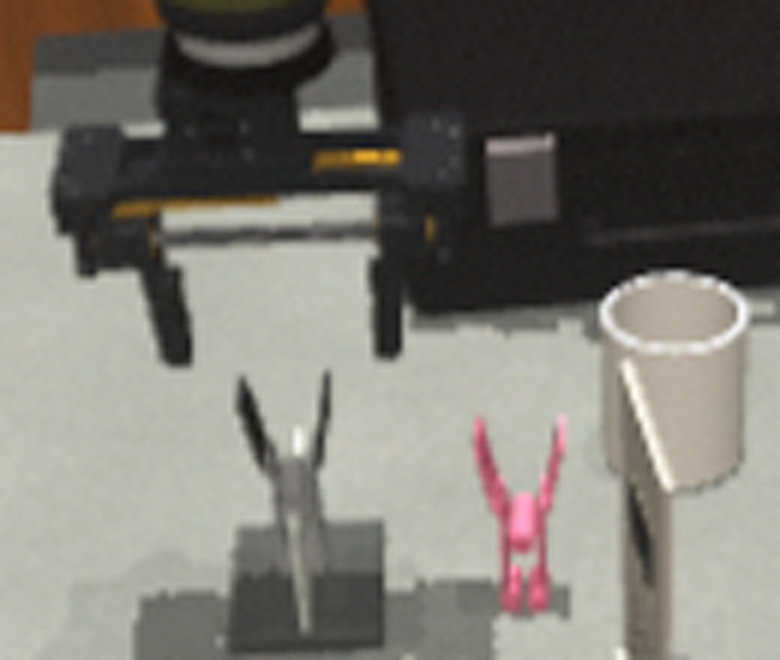

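```bash
python3 - <<'E'
from h import *
d=optics.calibration('side');o=ctrl.get_obs();M=R.from_rotvec(o['tcp_rot']).as_matrix()
for h in [.02,.03,.04]:
  print(h,[proj(d,o['tool_pos']+M@[-h,y,.009]).round(1) for y in(-.05,.05)])
for z in (.135,.141,.147): print(z,proj(d,[.4725-.021,.2415-.015,z]).round(1),proj(d,[.4725+.021,.2415-.015,z]).round(1))
print('meas tips',(178/6+199.6,362/6+79.6),(390/6+199.6,355/6+79.6),'handles',(243/6+199.6,378/6+79.6),(327/6+199.6,375/6+79.6))
E
```

```text
0.02 [array([229. , 146.2]), array([263.4, 144.8])]
0.03 [array([228.6, 143.3]), array([263.1, 141.9])]
0.04 [array([228.1, 140.4]), array([262.9, 139. ])]
0.135 [239.4 148.8] [253.9 147.5]
0.141 [239.2 147.1] [253.7 145.8]
0.147 [239.  145.4] [253.5 144. ]
meas tips (229.26666666666665, 139.93333333333334) (264.6, 138.76666666666665) handles (240.1, 142.6) (254.1, 142.1)
```

Request:
arm_command(series=[{"offset":[0.5,-0.05,0.03],"yaw":0},{"offset":[1,0,0.03],"yaw":0},{"offset":[1,0,0],"yaw":0},{"offset":[1,0,0],"yaw":0},{"offset":[0.8,0,0],"yaw":0},{"offset":[0.7,0,0],"yaw":0},{"offset":[0.5,0,0],"yaw":0},{"offset":[0,0,0],"yaw":0},{"offset":[0,0,0],"yaw":0},{"offset":[0,0,0],"yaw":0}])

```text
t: 22.9
tool_pos: [0.4721, 0.2414, 0.0648]
tcp_rot: [1.277, 1.164, -1.276]
contact_force: [0.1, 0.1, 0.2]
width: 0.0876
```

```bash
python3 - <<'E'
from h import *
plan([.4725,.2415,.065],-5.2)
im=optics.grab_frame('wrist');cv2.imwrite('pics/w15.png',im[:,:,::-1])
b=optics.grab_frame('side');crop(b,200,90,110,100,7,'pics/b15.png')
E
```

```text
t 22.9 tcp [0.4721 0.2414 0.0648] heading y -5.24 tilt x [ 5.e-04  3.e-04 -1.e+00] q7 -1.15 w 0.0876 F [0.1 0.1 0.2]
tool shift cm [-0.02  0.04 -0.02] turn deg -0.04
```

View pics/w15.png

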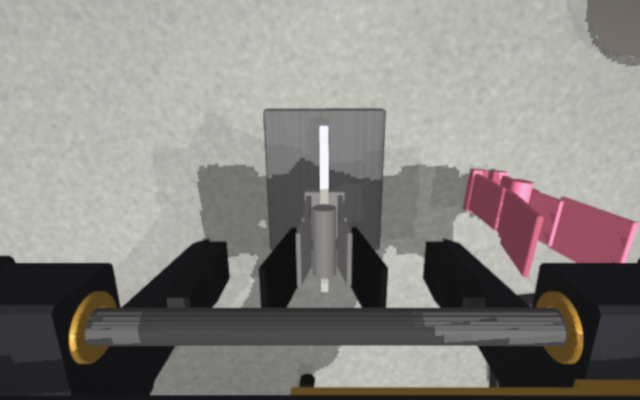

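View pics/b15.png

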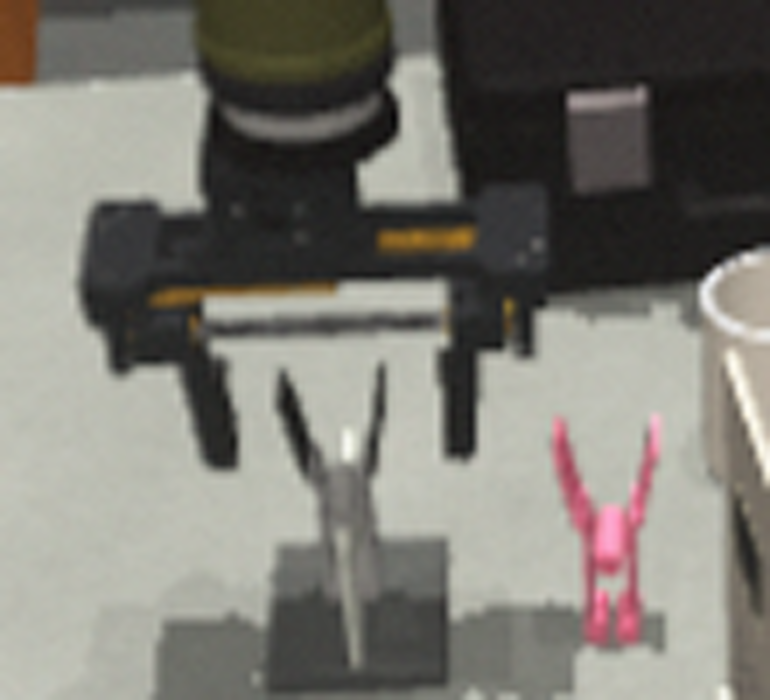

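Request:
arm_command(series=[{"offset":[0,-0.1,0],"yaw":0},{"offset":[0,0,0],"yaw":0},{"offset":[0,0,0],"yaw":0},{"offset":[0,0,0],"yaw":0},{"offset":[0,0,0],"yaw":0},{"offset":[0,0,0],"yaw":0},{"offset":[0,0,0],"yaw":0},{"offset":[0,0,0],"yaw":0},{"offset":[0,0,0],"yaw":0},{"offset":[0,0,0],"yaw":0},{"offset":[0,0,0],"yaw":0},{"offset":[0,0,0],"yaw":0},{"offset":[0,0,0],"yaw":0},{"offset":[0,0,0],"yaw":0},{"offset":[0,0,0],"yaw":0}], claw=0)

```text
t: 24.25
tool_pos: [0.4718, 0.2419, 0.0668]
tcp_rot: [1.278, 1.163, -1.274]
contact_force: [-2.8, -1.7, 20.6]
width: 0.0215
```

```bash
python3 - <<'E'
from h import *
plan([.4725,.2415,.065],-5.2)
im=optics.grab_frame('wrist');cv2.imwrite('pics/w16.png',im[:,:,::-1])
b=optics.grab_frame('side');crop(b,200,90,110,100,7,'pics/b16.png')
E
```

```text
t 24.25 tcp [0.4718 0.2419 0.0668] heading y -5.24 tilt x [ 3.e-03  9.e-04 -1.e+00] q7 -1.15 w 0.0215 F [-2.8 -1.7 20.6]
tool shift cm [0.18 0.08 0.03] turn deg -0.04
```

View pics/w16.png

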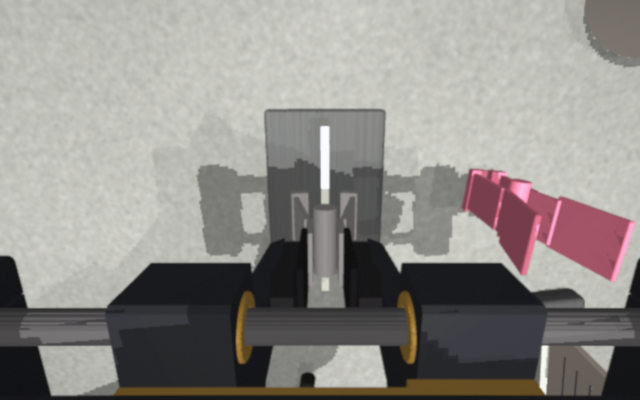

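View pics/b16.png

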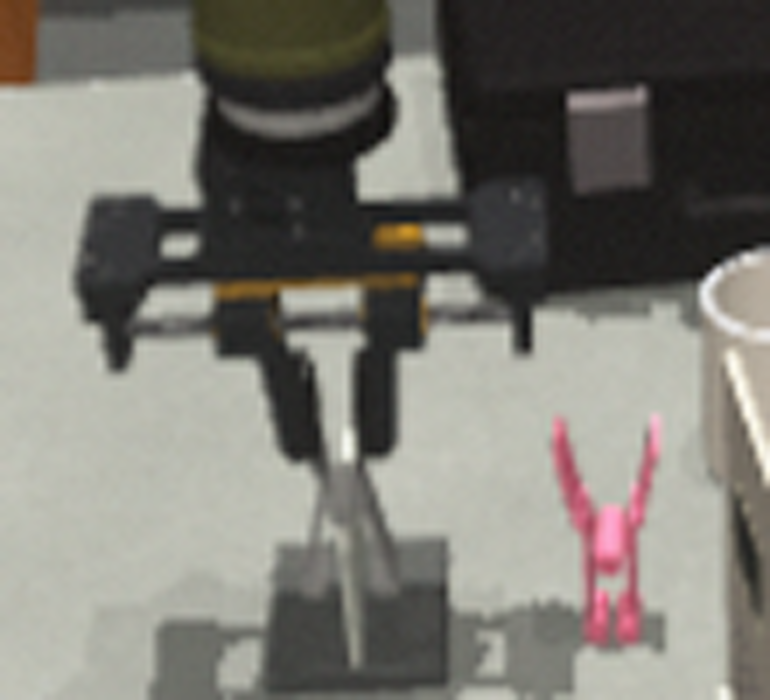

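Request:
arm_command(series=[{"offset":[-0.2,0,0],"yaw":0},{"offset":[-0.3,0,0],"yaw":0},{"offset":[-0.5,0,0],"yaw":0},{"offset":[-0.8,0,0],"yaw":0},{"offset":[-1.0,0,0],"yaw":0},{"offset":[-1.2,0,0],"yaw":0},{"offset":[-1.5,0,0],"yaw":0},{"offset":[-1.5,0,0],"yaw":0},{"offset":[-1.5,0,0],"yaw":0},{"offset":[-1.5,0,0],"yaw":0},{"offset":[-1.5,0,0],"yaw":0},{"offset":[-1.5,0,0],"yaw":0},{"offset":[-1.5,0,0],"yaw":0},{"offset":[-1.5,0,0],"yaw":0},{"offset":[-1.5,0,0],"yaw":0},{"offset":[-1.0,0,0],"yaw":0},{"offset":[-0.5,0,0],"yaw":0},{"offset":[0,0,0],"yaw":0},{"offset":[0,0,0],"yaw":0}])

```text
t: 25.93
tool_pos: [0.4707, 0.241, 0.2543]
tcp_rot: [1.276, 1.164, -1.277]
contact_force: [-0.2, 0.2, -1.2]
width: 0.0214
```

```bash
python3 - <<'E'
from h import *
plan([.628,.0935,.26],1.6)
im=optics.grab_frame('wrist');cv2.imwrite('pics/w17.png',im[:,:,::-1])
b=optics.grab_frame('side');crop(b,190,20,130,120,6,'pics/b17.png')
E
```

```text
t 25.93 tcp [0.4707 0.241  0.2543] heading y -5.25 tilt x [-4.e-04 -5.e-04 -1.e+00] q7 -0.97 w 0.0214 F [-0.2  0.2 -1.2]
tool shift cm [-0.57 17.01 13.25] turn deg -6.85
```

View pics/w17.png

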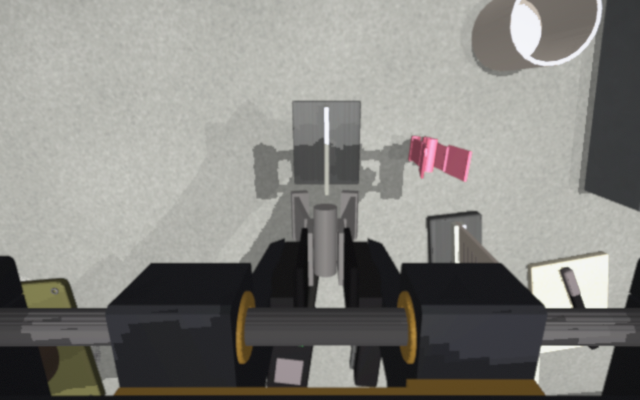

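View pics/b17.png

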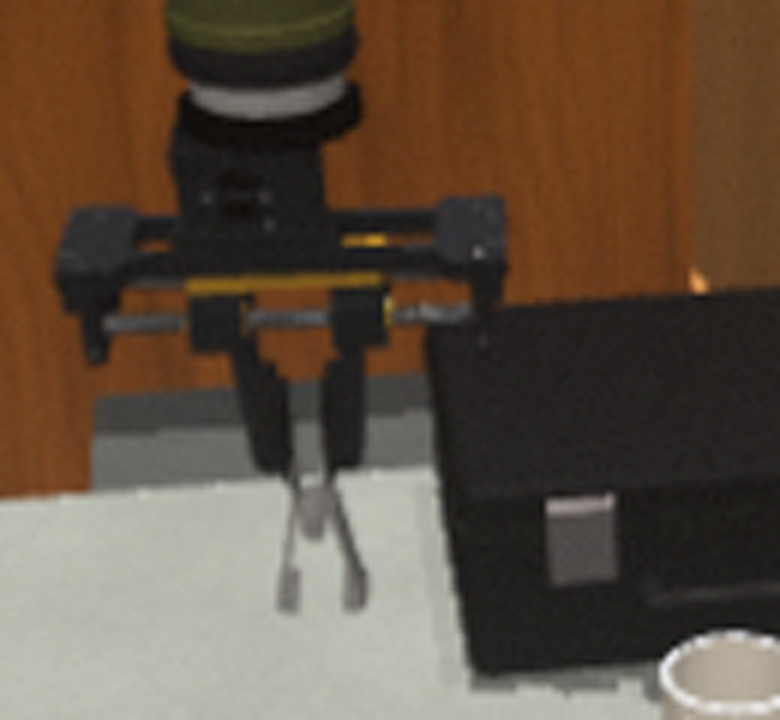

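Request:
arm_command(series=[{"offset":[-0.5,0,0],"yaw":-1},{"offset":[-0.8,0,0],"yaw":-1.5},{"offset":[-0.7,0,0],"yaw":-1.5},{"offset":[0,0,0],"yaw":-1.5},{"offset":[0,0,0],"yaw":-1.35},{"offset":[0,0,0],"yaw":0},{"offset":[0,0,0],"yaw":0},{"offset":[0,0,0],"yaw":0}])

```text
t: 26.7
tool_pos: [0.4707, 0.241, 0.274]
tcp_rot: [1.188, 1.222, -1.19]
contact_force: [0.1, 0.6, -0.5]
width: 0.0212
```

```bash
python3 - <<'E'
from h import *
plan([.628,.0935,.274],1.6)
s=optics.calibration('scene');d=optics.calibration('side')
a=optics.grab_frame('scene');b=optics.grab_frame('side');crop(b,190,20,130,120,6,'pics/b18.png');crop(a,390,110,100,100,7,'pics/a18.png')
o=ctrl.get_obs();M=R.from_rotvec(o['tcp_rot']).as_matrix()
for y in(-.012,.012): print(proj(s,o['tool_pos']+M@[.032,y,0]),proj(d,o['tool_pos']+M@[.032,y,0]),proj(d,o['tool_pos']+M@[.032,y,.018]))
E
```

```text
t 26.7 tcp [0.4707 0.241  0.274 ] heading y 1.59 tilt x [-9.e-04 -6.e-04 -1.e+00] q7 -0.85 w 0.0212 F [ 0.1  0.6 -0.5]
tool shift cm [-0.   15.32 15.18] turn deg -0.01
[427.22927985 156.60397935] [237.71513755 113.4870509 ] [238.15472002 116.70007287]
[426.16043959 163.71659739] [246.38898885 112.65943161] [246.92735513 115.8532841 ]
```

View pics/a18.png

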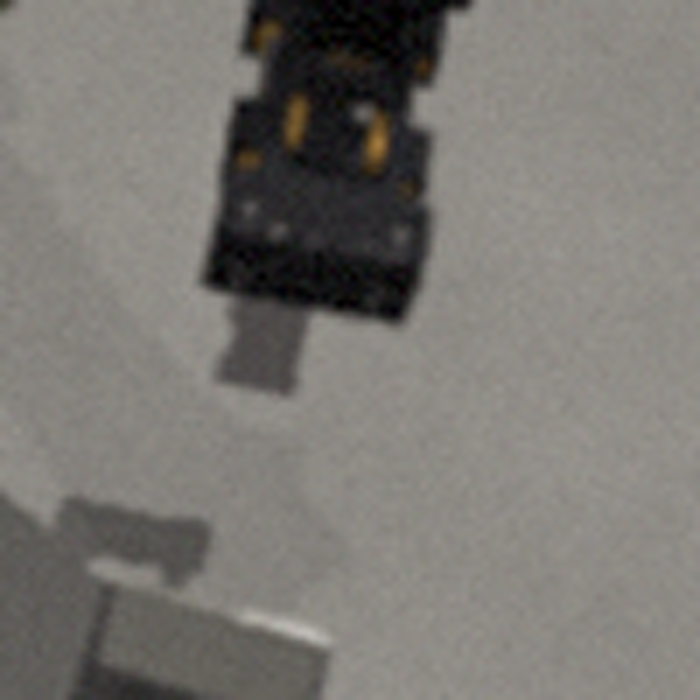

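View pics/b18.png

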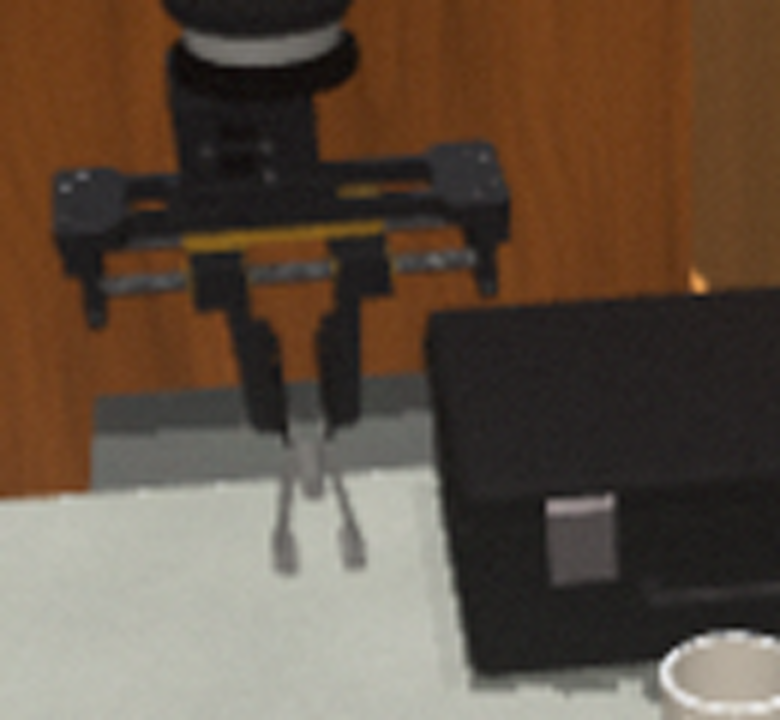

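Request:
arm_command(series=[{"offset":[0,0.4,0.4],"yaw":0},{"offset":[0,0.8,0.8],"yaw":0},{"offset":[0,1.2,1.2],"yaw":0},{"offset":[0,1.5,1.5],"yaw":0},{"offset":[0,1.5,1.5],"yaw":0},{"offset":[0,1.5,1.5],"yaw":0},{"offset":[0,1.5,1.5],"yaw":0},{"offset":[0,1.5,1.5],"yaw":0},{"offset":[0,1.5,1.5],"yaw":0},{"offset":[0,1.5,1.5],"yaw":0},{"offset":[0,1.1,1.1],"yaw":0},{"offset":[0,0.7,0.7],"yaw":0},{"offset":[0,0.4,0.4],"yaw":0},{"offset":[0,0.05,0.05],"yaw":0},{"offset":[0,0,0],"yaw":0},{"offset":[0,0,0],"yaw":0},{"offset":[0,0,0],"yaw":0}])

```text
t: 28.22
tool_pos: [0.6259, 0.0953, 0.2747]
tcp_rot: [1.187, 1.224, -1.187]
contact_force: [0.1, -0.1, -0.7]
width: 0.0211
```

```bash
python3 - <<'E'
from h import *
plan([.6265,.0935,.274],1.6)
s=optics.calibration('scene');d=optics.calibration('side')
a=optics.grab_frame('scene');b=optics.grab_frame('side');crop(b,255,70,90,90,8,'pics/b19.png');crop(a,310,130,90,90,8,'pics/a19.png')
w=optics.grab_frame('wrist');cv2.imwrite('pics/w19.png',w[:,:,::-1])
plan([.6265,.0935,.274],1.6)
E
```

```text
t 28.22 tcp [0.6259 0.0953 0.2747] heading y 1.72 tilt x [-2.e-04  5.e-04 -1.e+00] q7 -0.49 w 0.0211 F [ 0.1 -0.1 -0.7]
tool shift cm [0.07 0.05 0.18] turn deg 0.12
t 28.37 tcp [0.6262 0.0947 0.2747] heading y 1.67 tilt x [ 1.e-04  0.e+00 -1.e+00] q7 -0.49 w 0.0212 F [-0.4  0.5 -0.8]
tool shift cm [0.07 0.02 0.12] turn deg 0.07
```

View pics/a19.png

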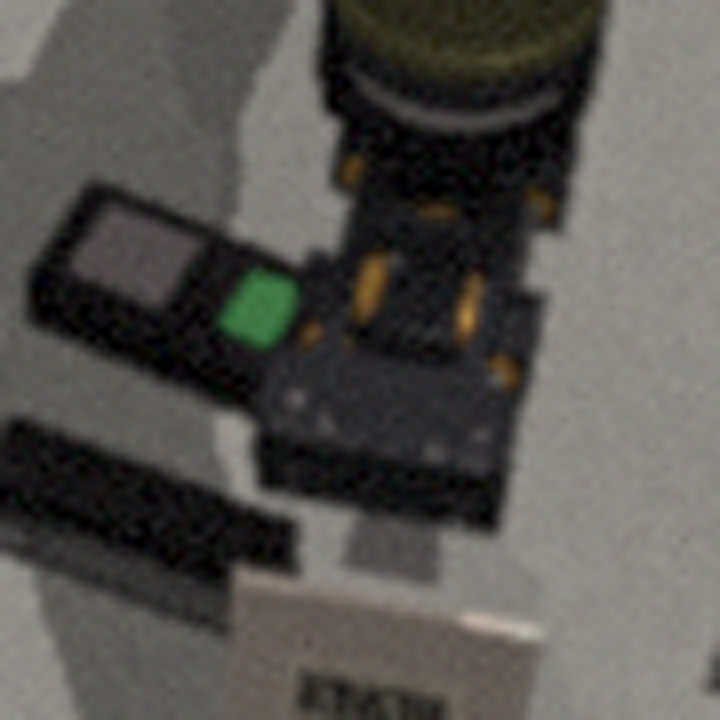

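View pics/b19.png

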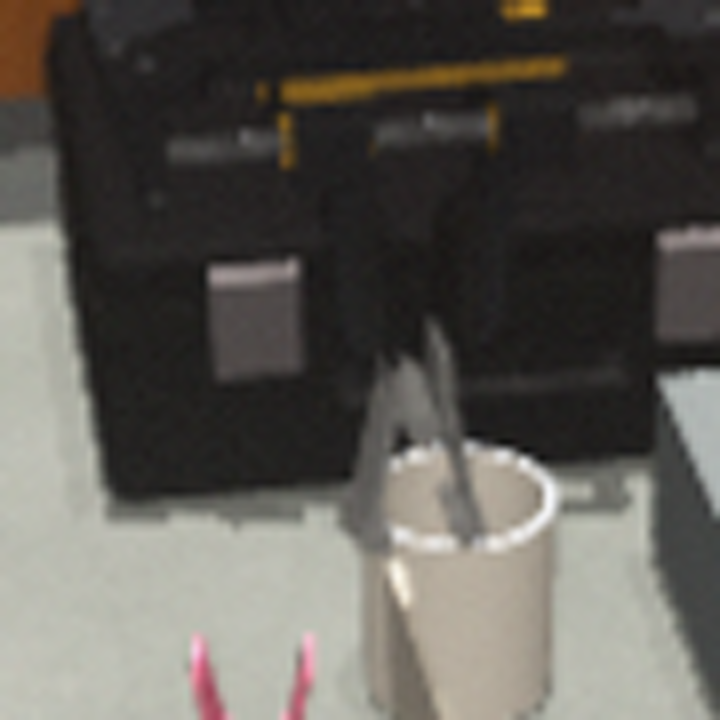

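View pics/w19.png

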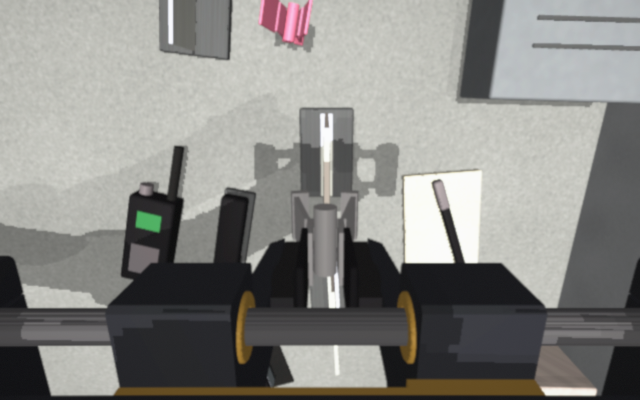

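```bash
python3 - <<'E'
from h import *
im=cv2.imread('pics/w19.png')[:,:,::-1]
crop(im,270,95,110,150,4,'pics/w19c.png'); crop(im,280,240,100,160,4,'pics/w19d.png')
c=optics.calibration('wrist')
for P in ([.6265,.0435,.2],[.628,.0935,.2],[.6255,.1435,.2],[.628,.0935,.018],[.6255,.1435,.03],[.628,.0435,.03]): print(P,proj(c,P).round(1))
E
```

```text
[0.6265, 0.0435, 0.2] [323.9 253.5]
[0.628, 0.0935, 0.2] [327.7 192.9]
[0.6255, 0.1435, 0.2] [326.3 125.3]
[0.628, 0.0935, 0.018] [326.9 152.5]
[0.6255, 0.1435, 0.03] [326.1 111.7]
[0.628, 0.0435, 0.03] [325.8 193.9]
```

View pics/w19c.png

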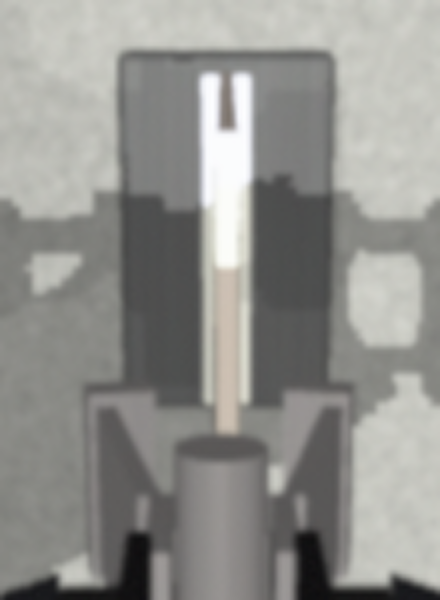

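View pics/w19d.png

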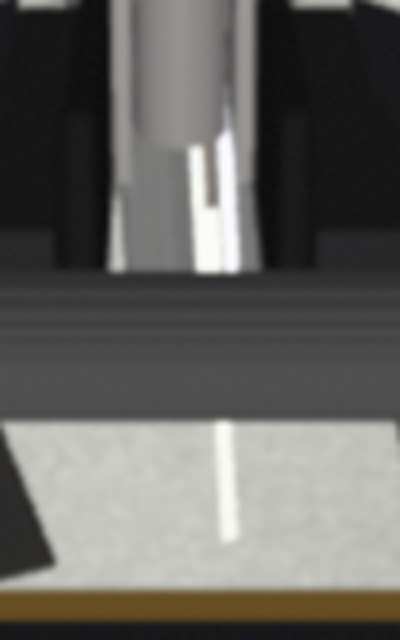

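Request:
arm_command(series=[{"offset":[0.4,0.06,0.06],"yaw":0},{"offset":[0.6,0.06,0.06],"yaw":0},{"offset":[0.6,0,0],"yaw":0},{"offset":[0.6,0,0],"yaw":0},{"offset":[0.6,0,0],"yaw":0},{"offset":[0.4,0,0],"yaw":0},{"offset":[0.2,0,0],"yaw":0},{"offset":[0,0,0],"yaw":0},{"offset":[0,0,0],"yaw":0},{"offset":[0,0,0],"yaw":0}])

```text
t: 29.2
tool_pos: [0.6281, 0.093, 0.2408]
tcp_rot: [1.189, 1.222, -1.188]
contact_force: [-0.2, -0.6, -1.2]
width: 0.0215
```

```bash
python3 - <<'E'
from h import *
plan([.6275,.0935,.208],1.6)
b=optics.grab_frame('side');crop(b,265,90,75,75,8,'pics/b20.png')
w=optics.grab_frame('wrist');crop(w,270,80,110,150,4,'pics/w20.png')
E
```

```text
t 29.2 tcp [0.6281 0.093  0.2408] heading y 1.6 tilt x [ 7.e-04  2.e-04 -1.e+00] q7 -0.51 w 0.0215 F [-0.2 -0.6 -1.2]
tool shift cm [ 3.28 -0.06 -0.05] turn deg 0.0
```

View pics/b20.png

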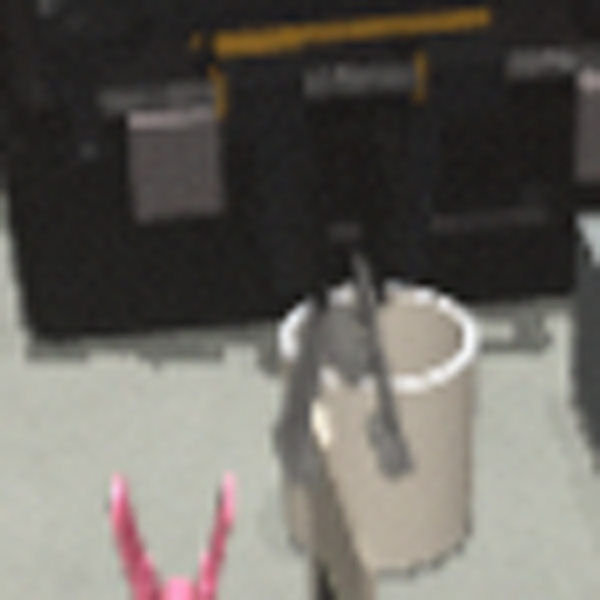

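View pics/w20.png

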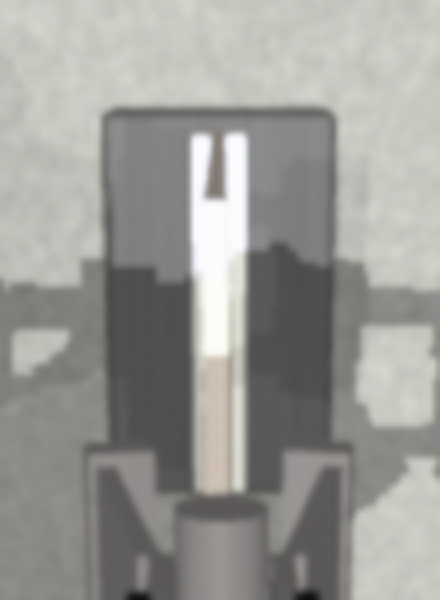

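Request:
arm_command(series=[{"offset":[0.3,-0.06,0],"yaw":0},{"offset":[0.5,0,0],"yaw":0},{"offset":[0.6,0,0],"yaw":0},{"offset":[0.6,0,0],"yaw":0},{"offset":[0.5,0,0],"yaw":0},{"offset":[0.3,0,0],"yaw":0},{"offset":[0.2,0,0],"yaw":0},{"offset":[0,0,0],"yaw":0},{"offset":[0,0,0],"yaw":0},{"offset":[0,0,0],"yaw":0},{"offset":[0,0,0],"yaw":0},{"offset":[0,0,0],"yaw":0}])

```text
t: 30.3
tool_pos: [0.6274, 0.0929, 0.2108]
tcp_rot: [1.189, 1.222, -1.188]
contact_force: [-0.4, -1.1, -1.0]
width: 0.0211
```

```bash
python3 - <<'E'
from h import *
plan([.6275,.0935,.208],1.6)
b=optics.grab_frame('side');crop(b,265,90,75,75,8,'pics/b21.png');cv2.imwrite('pics/side21.png',b[:,:,::-1])
w=optics.grab_frame('wrist');crop(w,270,80,110,150,4,'pics/w21.png')
a=optics.grab_frame('scene');cv2.imwrite('pics/scene21.png',a[:,:,::-1]);crop(a,310,150,90,75,8,'pics/a21.png')
E
```

```text
t 30.3 tcp [0.6274 0.0929 0.2108] heading y 1.6 tilt x [ 5.e-04  1.e-04 -1.e+00] q7 -0.52 w 0.0211 F [-0.4 -1.1 -1. ]
tool shift cm [ 0.28  0.01 -0.06] turn deg 0.0
```

View pics/b21.png

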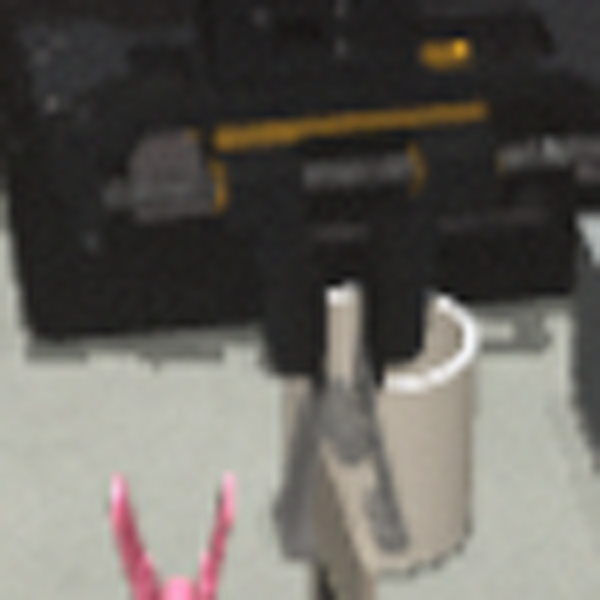

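View pics/w21.png

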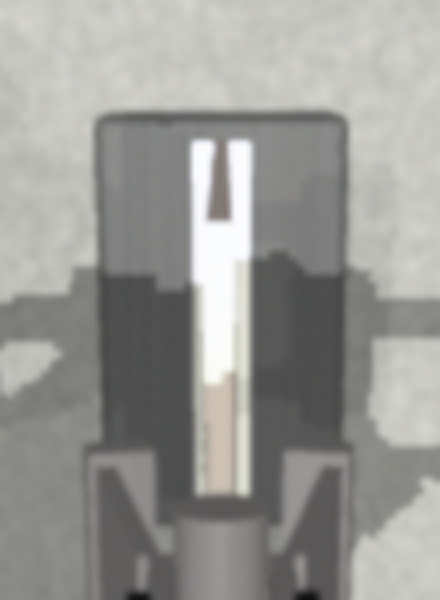

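View pics/a21.png

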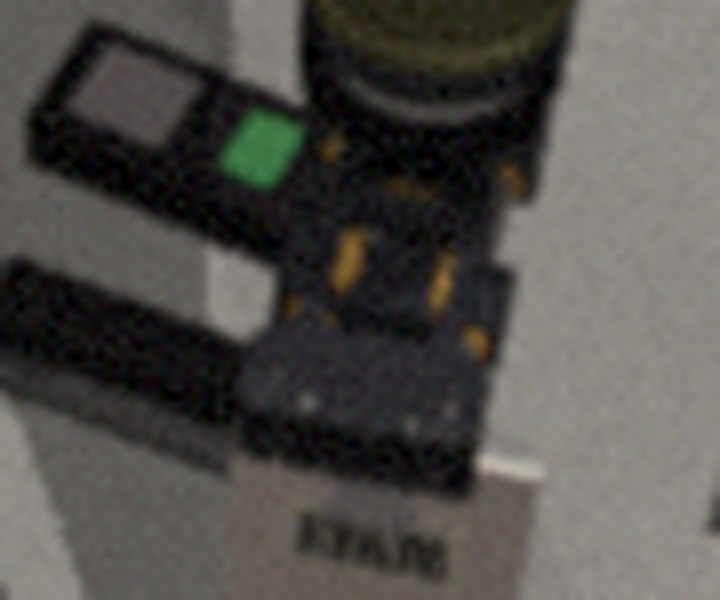

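View pics/scene21.png

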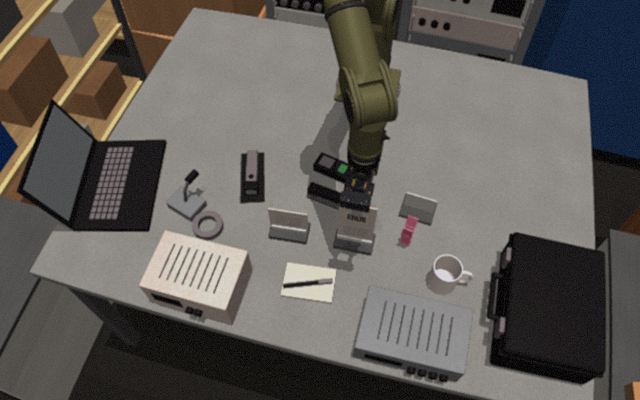

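Request:
arm_command(series=[{"offset":[0.2,0,0],"yaw":0},{"offset":[0.3,0,0],"yaw":0},{"offset":[0.2,0,0],"yaw":0},{"offset":[0,0,0],"yaw":0},{"offset":[0,0,0],"yaw":0},{"offset":[0,0,0],"yaw":0},{"offset":[0,0,0],"yaw":0},{"offset":[0,0,0],"yaw":0},{"offset":[0,0,0],"yaw":0},{"offset":[0,0,0],"yaw":0},{"offset":[0,0,0],"yaw":0},{"offset":[0,0,0],"yaw":0}])

```text
t: 31.45
tool_pos: [0.6272, 0.0929, 0.2035]
tcp_rot: [1.188, 1.222, -1.188]
contact_force: [0.1, -0.4, -0.7]
width: 0.0218
```

```bash
python3 - <<'E'
from h import *
plan([.6275,.0935,.204],1.6)
b=optics.grab_frame('side');crop(b,265,90,75,75,8,'pics/b22.png')
w=optics.grab_frame('wrist');crop(w,270,80,110,150,4,'pics/w22.png')
d=optics.calibration('side')
for P in ([.627,.0755,.2],[.639,.0755,.18],[.639,.0755,.174],[.616,.0755,.174]): print(P,((proj(d,P)-[265,90]+.4)*8).round())
plan([.6275,.0935,.204],1.6)
E
```

```text
t 31.45 tcp [0.6272 0.0929 0.2035] heading y 1.61 tilt x [ 1.e-04 -1.e-04 -1.e+00] q7 -0.53 w 0.0218 F [ 0.1 -0.4 -0.7]
tool shift cm [-0.05  0.03 -0.06] turn deg 0.01
[0.627, 0.0755, 0.2] [341. 515.]
[0.639, 0.0755, 0.18] [377. 562.]
[0.639, 0.0755, 0.174] [377. 576.]
[0.616, 0.0755, 0.174] [308. 583.]
t 31.55 tcp [0.6273 0.0929 0.2035] heading y 1.61 tilt x [ 1.e-04 -1.e-04 -1.e+00] q7 -0.53 w 0.0212 F [ 0.1 -0.2 -0.4]
tool shift cm [-0.05  0.03 -0.06] turn deg 0.01
```

View pics/b22.png

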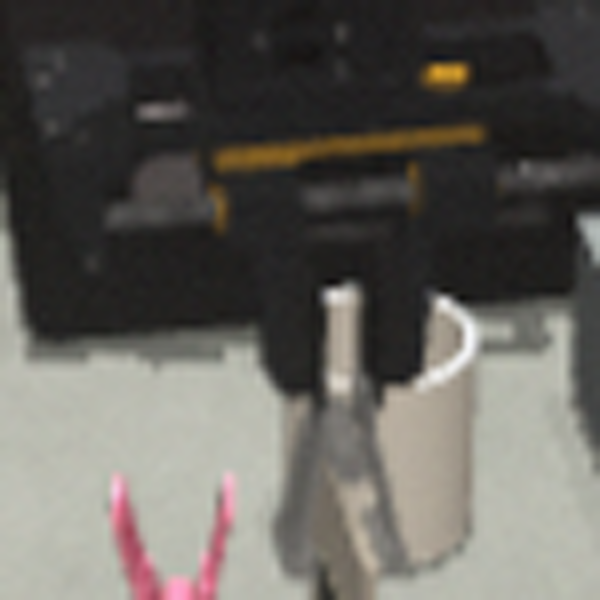

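View pics/w22.png

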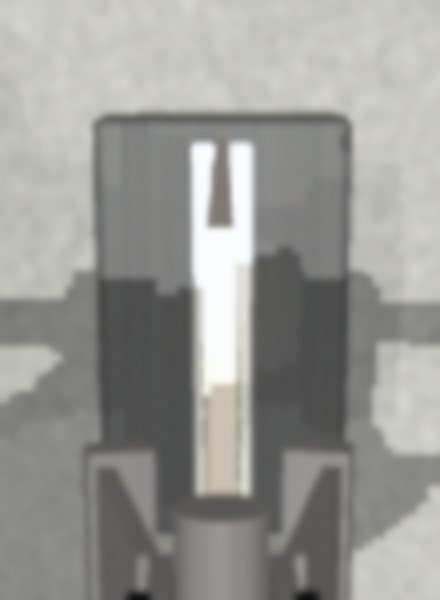

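```bash
python3 -c "
from bench import ctrl
print(ctrl.sign_off())"
```

```text
the job is handed in; nothing more can be done
None
```

The job is done in the order asked and handed in at about 31.6 s of the 72 s allowed. I got no verdict back.

- **Scan:** I held the scanner about 79 mm from the label on the robot's side. It was at about 140 mm height, in line with the label's middle, and steady for about 1.5 s. I then laid it back on its mat; the wrist picture showed it lying as before.
- **Clip:** I squeezed the handles to about 21 mm, which is fully open, lifted the clip off the rail and lowered it over the middle of the card's top edge.
- **Last check of the clip:** The wrist picture showed the card edge centred between the jaws to about a pixel. From the side view I put the jaw tips about 20–25 mm below the edge and the barrel about 17–20 mm above it. The force on the tool was under 1 N apart from the clip's own weight, so nothing suggested contact.

**What disagreed or failed:**
- **Fingertip height:** The real fingertips were about 36–40 mm short of the reported TCP. My first grasp therefore closed on air just above the scanner, with no measurable force. I measured the offset in the pictures and used it from then on; the second grasp read 34 mm, the scanner's width.
- **Tip depth:** Before the final lowering, the views put the jaw-tip overlap at anything from 13 to 20 mm, so I lowered the clip another 7 mm.
- **Card position:** The two cameras differed by about 4 mm on where the card stands; I used the middle value.
- **Refused move:** One move call was refused for missing yaw values, and nothing moved.
- **Bystanders:** I saw none of them out of place in the last scene picture, but I did not measure them.

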